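Put a lab station in order: seat the modules, hang the adapters

TASK

Put the electronics station in order: press every loose white circuit module down into a bay of the training unit until it is flush with the deck, and hang every loose test adapter on an empty hook of the rotary rack, one to a hook, turning the rack by its top knob so that an empty hook faces the open front before you hang anything there. Leave everything hanging or seated still, and leave the other things on the table where they are.

Things in the scene. Friction and masses are not known exactly. Their poses are not given: they have to be found in the camera images.
- stand: fixed stand of the rotary hook rack: floor board 15 mm thick and a clear plastic roof at height 215 to 221 mm on two 14 mm posts at x = 90, y = +-137 mm. Roof: x from -30 to +150 mm, y +-145 mm (floor board from x = -50), so a hook can be loaded only at the open front, the stand's -x side. Origin: at table level on the carousel's axis, z up
- carousel (a joint): angle of the four-hook carousel about the stand's vertical axis, rad, counter-clockwise from above positive; stays where left (friction about 0.1 N m), turns both ways within -7 to 7. Hook k points straight out of the open front (stand -x) at -k*pi/2 (plus whole turns): each next hook is 90 deg further counter-clockwise. At the start an occupied hook is nearest to the front
- knob (a point): grip point of the turning knob, on the carousel's axis above the roof: a black bar 76 mm long, 14 mm thick, from 224 to 268 mm above the table (this point at 252 mm), rigid with the carousel. The bar's length lies along this frame's x axis, which is the line from hook0 to hook2 (x points from hook0 to hook2)
- hook0 (a point): seat of hook 0: rod centre line, 98 mm from the axis, height 140 mm (carousel's axes). The 8 mm rod leaves the hub radially, sloping down, is level from 90 to 106 mm, then turns up to a tip 118 mm from the axis, 158 mm high. Always occupied by an adapter fixed there, which reaches 194 mm high
- hook1 (a point): seat of hook 1: rod centre line, 98 mm from the axis, height 140 mm (carousel's axes). The 8 mm rod leaves the hub radially, sloping down, is level from 90 to 106 mm, then turns up to a tip 118 mm from the axis, 158 mm high. Always occupied by an adapter fixed there, which reaches 194 mm high
- hook2 (a point): seat of hook 2: rod centre line, 98 mm from the axis, height 140 mm (carousel's axes). The 8 mm rod leaves the hub radially, sloping down, is level from 90 to 106 mm, then turns up to a tip 118 mm from the axis, 158 mm high. Empty at the start
- hook3 (a point): seat of hook 3: rod centre line, 98 mm from the axis, height 140 mm (carousel's axes). The 8 mm rod leaves the hub radially, sloping down, is level from 90 to 106 mm, then turns up to a tip 118 mm from the axis, 158 mm high. Empty at the start
- trainer: fixed white training unit 300 mm wide (y), from x = -65 to +205 mm; its deck with the three bays is 60 mm high (x from -65 to +65 mm), behind it a control panel 75 mm high. Origin: on the table below the middle bay, z up
- bay0 (a point): centre of the FLOOR of bay 0, a rectangular recess 84 x 56 mm (trainer x, y), 24 mm deep below the deck, floor 36 mm above the table, its rim sloping outwards by 3 mm over the top 4 mm, at y = 80 mm in the trainer's frame; axes as the trainer. Empty at the start; a module lying on the floor has its block's top flush with the deck
- bay1 (a point): centre of the FLOOR of bay 1, a rectangular recess 84 x 56 mm (trainer x, y), 24 mm deep below the deck, floor 36 mm above the table, its rim sloping outwards by 3 mm over the top 4 mm, at y = 0 mm in the trainer's frame; axes as the trainer. Empty at the start; a module lying on the floor has its block's top flush with the deck
- bay2 (a point): centre of the FLOOR of bay 2, a rectangular recess 84 x 56 mm (trainer x, y), 24 mm deep below the deck, floor 36 mm above the table, its rim sloping outwards by 3 mm over the top 4 mm, at y = -80 mm in the trainer's frame; axes as the trainer. Empty at the start; a module lying on the floor has its block's top flush with the deck
- module1: plug-in circuit module, may be absent: a white block 80 x 52 x 24 mm (own x, y, z) with an upright black grip fin on top, 40 mm along x, 14 mm thick along y, 30 mm high (z 24 to 54 mm). Origin: centre of the block's underside, z up. All modules are alike, may go either way round (half turn) and into any bay
- module2: plug-in circuit module, may be absent: a white block 80 x 52 x 24 mm (own x, y, z) with an upright black grip fin on top, 40 mm along x, 14 mm thick along y, 30 mm high (z 24 to 54 mm). Origin: centre of the block's underside, z up. All modules are alike, may go either way round (half turn) and into any bay
- module3: plug-in circuit module, may be absent: a white block 80 x 52 x 24 mm (own x, y, z) with an upright black grip fin on top, 40 mm along x, 14 mm thick along y, 30 mm high (z 24 to 54 mm). Origin: centre of the block's underside, z up. All modules are alike, may go either way round (half turn) and into any bay
- adapter1: test adapter, may be absent, standing upright. From below: black block 40 x 60 x 45 mm (x, y, z); steel frame 10 mm thick along x with an eye 40 mm wide along y, z 45 to 95 mm, open along x; crossbar over it 56 mm wide, z 95 to 105; grey grip tab 12 mm along x, 28 mm along y, z 105 to 145. Origin: centre of the underside. Hangs with the hook's rod along its x (either way) through the eye
- adapter1_eye (a point): adapter1: middle of the crossbar's underside, the top of the eye, 95 mm above its underside; when hung it rests on top of the hook rod; axes as the adapter
- adapter2: test adapter, may be absent, standing upright. From below: black block 40 x 60 x 45 mm (x, y, z); steel frame 10 mm thick along x with an eye 40 mm wide along y, z 45 to 95 mm, open along x; crossbar over it 56 mm wide, z 95 to 105; grey grip tab 12 mm along x, 28 mm along y, z 105 to 145. Origin: centre of the underside. Hangs with the hook's rod along its x (either way) through the eye
- adapter2_eye (a point): adapter2: middle of the crossbar's underside, the top of the eye, 95 mm above its underside; when hung it rests on top of the hook rod; axes as the adapter
- tester: grey pen-shaped tester 130 x 24 x 18 mm lying between the modules and the adapters, a bystander to leave alone; origin: centre of the underside
- multimeter: black hand-held meter 78 x 155 x 34 mm, a bystander to leave alone; origin: centre of the underside
- jar: small closed jar 40 mm across, 60 mm high, a bystander to leave alone; origin: centre of the underside
- tray: grey divided tray 80 x 100 x 30 mm, a bystander to leave alone; origin: centre of the underside
- decade: dark resistance box 80 x 160 x 60 mm with three knobs, a bystander to leave alone; origin: centre of the underside
Mind the look-alikes: they are no part of the job. Leave any pink or yellow look-alike of the adapter2 alone.

How it is judged:
By the outcome, as a careful person would: the job done as asked, in the order asked, and still so for the second after the job is handed in, with the robot touching nothing.
Of module1, module2, module3 only 2 to 3 are there at a start; the rules pass over those that are not, and their reading is None.
Of adapter1, adapter2 only 1 to 2 are there at a start; the rules pass over those that are not, and their reading is None.
At some moment in a run one of module1, module2, module3 may be knocked a few centimetres aside while the robot is not near it.
It also fails if it takes over 210 s, if anything falls off the work surface, if the arm or the gripper's body presses on something with over 40 N, if the wrist force passes 120 N, or if a joint passes its speed limit or range.

ROBOT

A 6-joint arm with a two-finger parallel gripper is mounted at the origin on the work surface. World frame = base frame: x ahead of the robot, y to its left, z up, the work surface at z = 0. Lengths are in m, angles in rad, forces in N, time in s.
With the tool pointing down it reaches from about 0.375 to 0.975 m from the base axis. Payload 3.8 kg.
Tool frame: the origin (TCP) lies at the very end of the fingers, on their centre line; the grasp point (between the pads) lies 19 mm behind it; z points along the fingers, y is the direction in which the jaws open and shut (so a half turn about z gives the same grasp; the last joint's range is limited). The gripper opens to 85 mm and grips with 20 to 120 N. Pads are 22 mm wide; open, the fingers measure 114 mm over their backs; the gripper's body (76 mm by 85 mm) begins 54 mm behind the grasp point. The pads swing forward as they close: fully open they stand 13 mm farther back than shut.
Start: joints at [1.185, 0.264, 1.604, -0, 1.274, -0.037], TCP at [0.231, 0.634, 0.231] pointing down, gripper open.
Joint ranges: [-2.63, 2.63], [-0.94, 2.18], [0.31, 2.57], [-1.31, 4.45], [0, 2.66], [-2.55, 2.55]. Speed limits (rad/s): [2.57, 2.57, 3.14, 3.14, 3.14, 3.14].

INTERFACE

Orientations are given as a rotation vector (axis times angle).
In Python, from workcell import read_state, read_camera, camera_info, finish_job gives the robot as it stands. The module is installed in compiled form; this text tells all that it offers.
- The arm moves only by the tool play_rows, never from a script. Its argument "motion" is a list of rows, each a list of 5 numbers: the shift along the tool's x, y, z in units of 1000 mm (1.0 is 1000 mm), then the turn about the tool's z in units of 2 pi rad (1.0 is 2 pi rad), then the finger opening in mm, from 0 to 85.4. A call has 1 to 5 rows; each row shifts and turns the commanded pose from where the row before left it, along the tool's axes as they then stand; what a row does not reach is not made up. A row lasts 1/8 s, in which the tool goes at most 62.5 mm and 10.7 degrees, less where a joint would pass 70% of its speed; a pose out of reach is approached as far as the arm can. A call with a number of a shift or a turn outside -1 to 1 is refused whole. A call with a gripper value outside its range is refused whole. The fingers move at their own pace and stop on an object; "squeeze" is the grip in N (left out, the last holds). Time passes only in rows, so rows that do not move let the fingers close. It gives the time, the measured TCP pose, the force and the opening at its end, in the units of the state.
- read_state(): the state, without advancing time (a new reading comes with each control period).
- read_camera(name): name is "scene" or "top" or "wrist"; returns the picture (420x560x3 uint8, red, green, blue); there is no depth.
- camera_info(name): a dict with "intrinsics" (3x3 intrinsics, pixels), "pose" (4x4, takes a point from camera to world coordinates). Camera axes: x right, y down, z forward; pixel columns grow to the right and rows downward; lengths in m; the calibration is good to about 2 mm. A picture is of the moment at which its call begins: read the wrist's pose just before it. camera_info takes no time and is no camera call; for the wrist camera it gives the pose at the moment of the call.
- finish_job(): hands the job in, once; it reports no verdict.
The state is a dict: "time": time; "q": joint angles; "joint_vel": joint speeds; "joint_torque": joint torques, N m; "tool_pos": TCP position; "tcp_rot": TCP orientation; "wrist_force": force on the tool from outside, world axes, zero at the start; "torque": the same for the moment, N m; "width": opening from 0.0 (shut) to 1.0 (fully open).
Only numpy, scipy, OpenCV 4.12 (cv2) and the standard library are available. Lean on these libraries where they do the work, as an engineer would, in place of code of your own. Each camera call takes 0.05 s, during which the arm holds its last target. There are 200 camera calls.

## Working session

There is one attempt and no reset: what is moved stays moved. The work goes in short steps, Python scripts to look and compute and a tool call to move; the robot and the scene stay as the last step left them, time stands still between calls to the robot, and variables do not carry over. Pictures are saved under pics/ and viewed, about 12 in all and at most 16, crops included, and the job is handed in when it is done.

Besides the shell and the picture viewer there is one more tool, called after "Request:" in YAML: its name, and indented under it one key for each argument. play_rows: Moves the arm, as the interface text tells. Shifts and turns lie within -1 to 1; 1 stands for 1000 mm of shift or 2 pi rad of turn. Its arguments: {"type":"object","properties":{"motion":{"type":"array","items":{"type":"array","items":{"type":"number"}}},"squeeze":{"type":"number"}},"required":["motion"]}

```bash
mkdir -p pics; python3 - <<'E'
from workcell import *
import cv2
for n in("scene","top"):
    im=read_camera(n); cv2.imwrite(f"pics/{n}0.png",cv2.resize(im[:,:,::-1],(800,600),interpolation=cv2.INTER_CUBIC))
    c=camera_info(n); print(n,c["intrinsics"],c["pose"])
print(read_state())
E
```

```text
scene [[379.06998549   0.         278.33232262]
 [  0.         379.06998549 208.83944032]
 [  0.           0.           1.        ]] [[-0.73479827  0.57491512 -0.35992237  0.84423823]
 [ 0.67826353  0.6270863  -0.38304223  0.38515588]
 [ 0.00548561 -0.52558098 -0.85072589  0.98000984]
 [ 0.          0.          0.          1.        ]]
top [[401.42687507   0.         283.98471592]
 [  0.         401.42687507 203.10475961]
 [  0.           0.           1.        ]] [[-0.02222329 -0.99201294  0.12416304  0.36640444]
 [-0.99973423  0.02128924 -0.00884467  0.03143056]
 [ 0.00613069 -0.1243266  -0.99222241  1.30188249]
 [ 0.          0.          0.          1.        ]]
{'time': 0.1, 'q': array([ 1.18509524e+00,  2.64672174e-01,  1.60526109e+00, -8.76602893e-06,
        1.27368200e+00, -3.69038462e-02]), 'joint_vel': array([ 1.07518312e-03, -1.06644163e-03, -4.55438840e-03, -8.36434066e-05,
       -1.54310472e-03,  1.63143358e-03]), 'joint_torque': array([ 7.38918952e-04, -5.16702104e+01, -3.68588734e+01,  5.81764448e-05,
        6.28051115e-03, -3.03084926e-05]), 'tool_pos': array([0.23044986, 0.63373562, 0.23007754]), 'tcp_rot': array([-0.54503987, -3.09352752,  0.0031088 ]), 'wrist_force': array([-0.19922106, -0.5071155 ,  0.04126114]), 'torque': array([-0.04246774,  0.01103614, -0.00652797]), 'width': 0.9975889390114708}
```

View pics/top0.png

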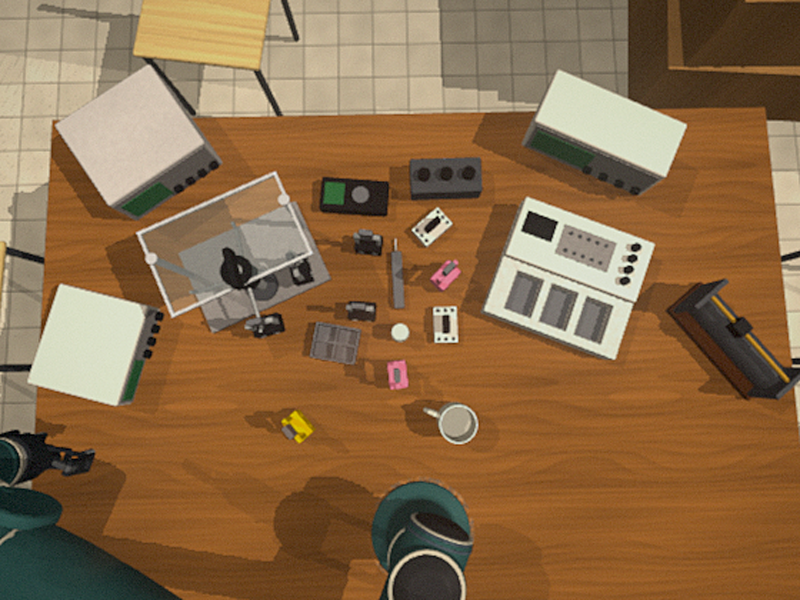

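View pics/scene0.png

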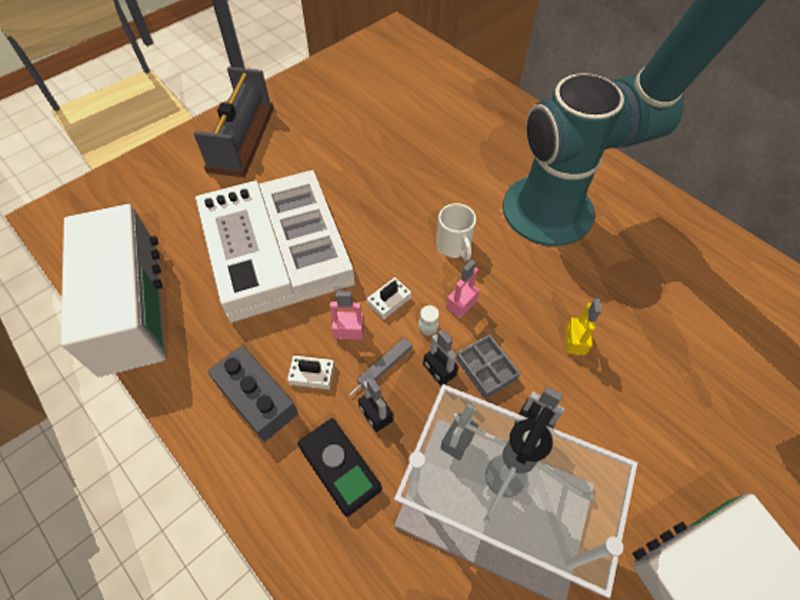

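The pictures show two modules at top view (432,226) and (445,325), and two dark adapters at (368,242) and (361,311). The stand's open front is toward lower right, with hooks at about (300,270) and (265,325). The trainer is at about (570,285).

```bash
cat > h.py <<'E'
import numpy as np, cv2
from workcell import *
from scipy.spatial.transform import Rotation as R
def ray(ci,u,v,z):
    K,P=ci["intrinsics"],ci["pose"]
    d=P[:3,:3]@np.linalg.solve(K,[u,v,1]); o=P[:3,3]
    return o+d*(z-o[2])/d[2]
def proj(ci,p):
    K,P=ci["intrinsics"],ci["pose"]
    c=(np.asarray(p)-P[:3,3])@P[:3,:3]; q=c@K.T
    return q[...,:2]/q[...,2:]
def snap(name,out,crop=None,scale=None):
    ci=camera_info(name); im=read_camera(name)
    np.savez(out.replace('.png','.npz'),im=im,K=ci["intrinsics"],P=ci["pose"])
    if crop: x0,y0,x1,y1=crop; im=im[y0:y1,x0:x1]
    s=scale or min(800/im.shape[1],600/im.shape[0])
    cv2.imwrite(out,cv2.resize(im[:,:,::-1],None,fx=s,fy=s,interpolation=cv2.INTER_CUBIC)); return ci
def load(f):
    d=np.load(f); return dict(intrinsics=d["K"],pose=d["P"],im=d["im"])
def toolmove(target,yaw=None):
    "tool-frame shift (units m) from the current pose to a world target; yaw: world angle of tool y axis wanted (mod pi)"
    s=read_state(); r=R.from_rotvec(s["tcp_rot"]); 
    d=r.inv().apply(np.array(target)-s["tool_pos"])
    y=r.as_matrix()[:,1]; a=np.arctan2(y[1],y[0])
    out=dict(pos=s["tool_pos"].round(4),yawy=round(np.degrees(a),2),shift=d.round(4))
    if yaw is not None:
        t=(yaw-a+np.pi/2)%np.pi-np.pi/2; out["turn"]=round(-t/(2*np.pi),4); out["q6"]=s["q"][5].round(3); out['deg']=round(-np.degrees(t),1)
    return out
E
python3 - <<'E'
from h import *
ci=camera_info("top")
for n,u,v,z in [("modA",432,226,.024),("modB",445,325,.024),("adA",368,242,.045),("adB",361,311,.045),("knob",235,262,.26),
 ("t_fl",484,312,.06),("t_fr",616,357,.06),("t_bl",527,198,.075),("t_br",654,242,.075),("roof_fl",172,315,.221),("roof_fr",313,252,.221),("roof_bl",137,234,.221),("roof_br",277,172,.221),("pinkA",445,275,.04),("mug",457,422,.05)]:
    print(n,ray(ci,u*.7,v*.7,z).round(3))
c=camera_info("wrist"); s=read_state(); T=np.eye(4);T[:3,:3]=R.from_rotvec(s["tcp_rot"]).as_matrix();T[:3,3]=s["tool_pos"]
print((np.linalg.inv(T)@c["pose"]).round(3),c["intrinsics"].round(1),T.round(3))
E
```

```text
modA [ 0.672 -0.043  0.024]
modB [ 0.446 -0.066  0.024]
adA [0.634 0.102 0.045]
adB [0.48  0.119 0.045]
knob [0.556 0.335 0.26 ]
t_fl [ 0.47  -0.149  0.06 ]
t_fr [ 0.367 -0.43   0.06 ]
t_bl [ 0.719 -0.251  0.075]
t_br [ 0.614 -0.524  0.075]
roof_fl [0.464 0.463 0.221]
roof_fr [0.579 0.198 0.221]
roof_bl [0.621 0.535 0.221]
roof_br [0.739 0.267 0.221]
pinkA [ 0.556 -0.068  0.04 ]
mug [ 0.236 -0.083  0.05 ]
[[-0.001 -0.955 -0.297  0.076]
 [ 1.    -0.001  0.001 -0.001]
 [-0.001 -0.297  0.955 -0.143]
 [ 0.     0.     0.     1.   ]] [[312.3   0.  280.4]
 [  0.  312.3 207.2]
 [  0.    0.    1. ]] [[-0.94   0.342 -0.001  0.23 ]
 [ 0.342  0.94  -0.002  0.634]
 [ 0.    -0.002 -1.     0.23 ]
 [ 0.     0.     0.     1.   ]]
```

Request:
play_rows:
  motion:
    - [0, 0, -0.06, 0, 85]
    - [-0.0425, -0.0363, -0.002, 0, 85]
    - [-0.0425, -0.0363, -0.002, 0, 85]
    - [-0.0425, -0.0363, -0.002, 0, 85]
    - [-0.0425, -0.0363, -0.002, 0, 85]

```text
time: 0.72
tool_pos: [0.3412, 0.438, 0.2988]
tcp_rot: [-0.544, -3.094, 0.001]
wrist_force: [0.1, 0.6, -0.8]
width: 0.996
```

Request:
play_rows:
  motion:
    - [-0.0425, -0.0363, 0, 0, 85]
    - [-0.0425, -0.0363, 0, 0, 85]
    - [-0.0425, -0.0363, 0, 0, 85]
    - [-0.0425, -0.0363, 0, 0, 85]
    - [-0.0425, -0.0363, 0, 0, 85]

```text
time: 1.35
tool_pos: [0.4789, 0.1948, 0.2989]
tcp_rot: [-0.545, -3.094, 0.0]
wrist_force: [0.3, 1.1, 0.2]
width: 0.995
```

Request:
play_rows:
  motion:
    - [-0.0425, -0.0363, 0, 0, 85]
    - [-0.0425, -0.0363, 0, 0, 85]
    - [-0.0425, -0.0363, 0, 0, 85]
    - [0, 0, 0, 0, 85]
    - [0, 0, 0, 0, 85]

```text
time: 1.98
tool_pos: [0.5606, 0.0507, 0.2986]
tcp_rot: [-0.546, -3.092, -0.0]
wrist_force: [0.6, 0.3, -0.6]
width: 0.999
```

```bash
python3 - <<'E'
from h import *
s=read_state();print(s["time"],s["tool_pos"],s["tcp_rot"],s["q"].round(3))
snap("wrist","pics/w1.png")
E
```

```text
1.975 [0.5606484  0.05072811 0.29862266] [-5.46281624e-01 -3.09211646e+00 -4.18371933e-04] [ 4.600e-02  1.800e-02  1.760e+00  1.000e-03  1.366e+00 -1.176e+00]
```

View pics/w1.png

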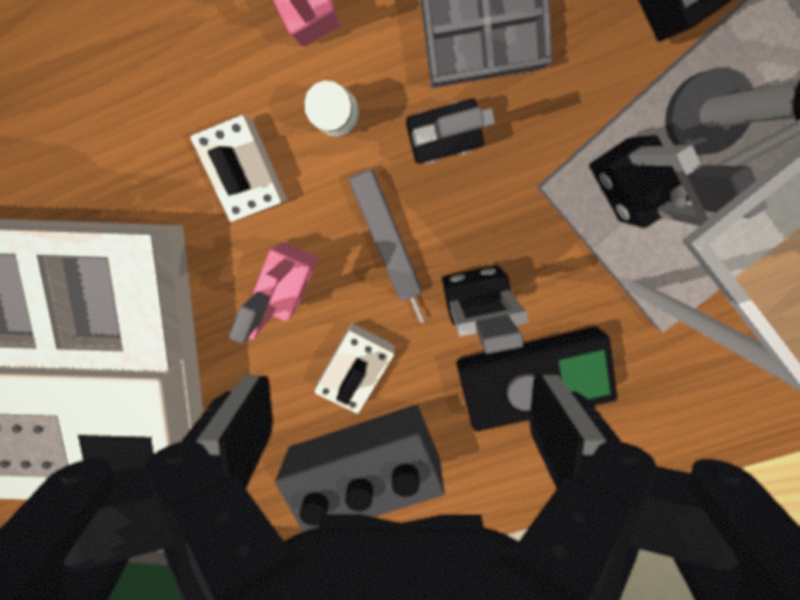

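```bash
python3 - <<'E'
from h import *
d=load("pics/w1.npz"); im=d["im"]
t=[cv2.resize(im[y-37:y+38,x-50:x+50,::-1],(400,300),interpolation=cv2.INTER_CUBIC) for x,y in [(338,215),(315,90),(166,118),(248,258)]]
cv2.imwrite("pics/c1.png",np.vstack([np.hstack(t[:2]),np.hstack(t[2:])]))
E
```

```text
(no output)
```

View pics/c1.png

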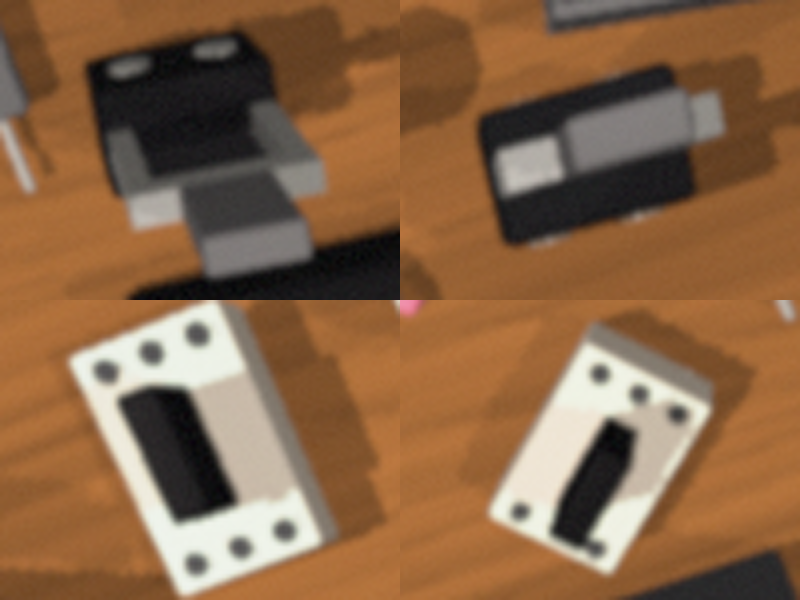

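```bash
cat > fit.py <<'E'
from h import *
from scipy.optimize import least_squares
def rect(pts,ci,z,lx,ly,both=True):
    "fit centre+yaw of rectangle lx x ly at height z to 4 ordered pixel corners"
    pts=np.array(pts,float); W=np.array([ray(ci,*p,z)[:2] for p in pts])
    best=None
    for a0 in np.arange(8)*np.pi/4:
      for sg in (1,-1):
        c=np.array([[1,1],[1,-1],[-1,-1],[-1,1]])[::sg]*np.array([lx,ly])/2
        f=lambda p:(p[:2]+c@np.array([[np.cos(p[2]),np.sin(p[2])],[-np.sin(p[2]),np.cos(p[2])]])-W).ravel()
        r=least_squares(f,[*W.mean(0),a0])
        if best is None or r.cost<best.cost-1e-12:best=r
    e=np.linalg.norm(W-np.roll(W,-1,0),axis=1)
    x,y,a=best.x; a=(a+np.pi/2)%np.pi-np.pi/2
    return x,y,a,np.sqrt(best.cost/2),e
E
python3 - <<'E'
from fit import *
ci=load("pics/w1.npz")
def T(k,P):
    cx,cy=[(338,215),(315,90),(166,118),(248,258)][k]; ox,oy=(k%2)*400,(k//2)*300
    return [(cx-50+(x-ox+.5)/4-.5,cy-37+(y-oy+.5)/4-.5) for x,y in P]
for n,k,P,z,l in [("adA",0,[(205,240),(303,225),(310,262),(210,278)],.145,(.012,.028)),
 ("adB",1,[(565,125),(683,90),(692,140),(572,175)],.145,(.012,.028)),
 ("modB",2,[(68,358),(222,300),(325,542),(182,598)],.024,(.08,.052)),
 ("modA",3,[(590,340),(712,408),(612,575),(490,515)],.024,(.08,.052))]:
    x,y,a,r,e=rect(T(k,P),ci,z,*l); print(n,round(x,4),round(y,4),round(np.degrees(a),1),"rms",round(r,4),e.round(3))
E
```

```text
adA 0.6338 0.1016 -10.0 rms 0.0014 [0.025 0.011 0.026 0.011]
adB 0.4816 0.1179 -5.1 rms 0.0009 [0.027 0.011 0.027 0.011]
modB 0.4477 -0.0655 -0.4 rms 0.0007 [0.053 0.078 0.052 0.08 ]
modA 0.6717 -0.0418 -49.7 rms 0.0007 [0.051 0.079 0.052 0.081]
```

Request:
play_rows:
  motion:
    - [-0.0097, -0.0513, 0, 0, 85]
    - [-0.0097, -0.0513, 0, 0, 85]
    - [-0.0097, -0.0513, 0, 0, 85]
    - [-0.0097, -0.0513, 0, 0, 85]
    - [-0.0097, -0.0513, 0, 0, 85]

```text
time: 2.65
tool_pos: [0.5188, -0.2065, 0.2995]
tcp_rot: [0.541, 3.094, 0.0]
wrist_force: [1.2, -0.3, 0.9]
width: 0.995
```

Request:
play_rows:
  motion:
    - [-0.0097, -0.0513, 0, 0, 85]
    - [-0.0097, -0.0513, 0, 0, 85]
    - [0, 0, 0, 0, 85]
    - [0, 0, 0, 0, 85]

```text
time: 3.15
tool_pos: [0.5025, -0.3085, 0.2992]
tcp_rot: [-0.543, -3.094, -0.002]
wrist_force: [0.6, 0.0, -0.5]
width: 0.996
```

```bash
python3 - <<'E'
from h import *
s=read_state();print(s["time"],s["tool_pos"],s["tcp_rot"],s["q"].round(3))
snap("wrist","pics/w2.png")
E
```

```text
3.15 [ 0.50245944 -0.30847808  0.29915412] [-5.43442381e-01 -3.09396090e+00 -1.57508338e-03] [-5.930e-01  6.800e-02  1.706e+00  1.000e-03  1.368e+00 -1.817e+00]
```

View pics/w2.png

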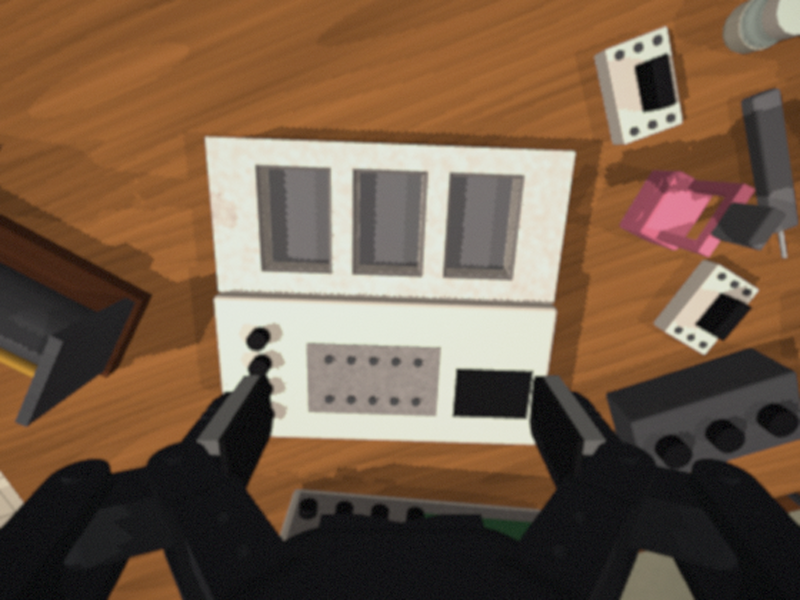

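```bash
python3 - <<'E'
from h import *
im=load("pics/w2.npz")["im"]
cv2.imwrite("pics/c2.png",cv2.resize(im[90:220,140:410,::-1],None,fx=2.96,fy=2.96,interpolation=cv2.INTER_CUBIC))
E
```

```text
(no output)
```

View pics/c2.png

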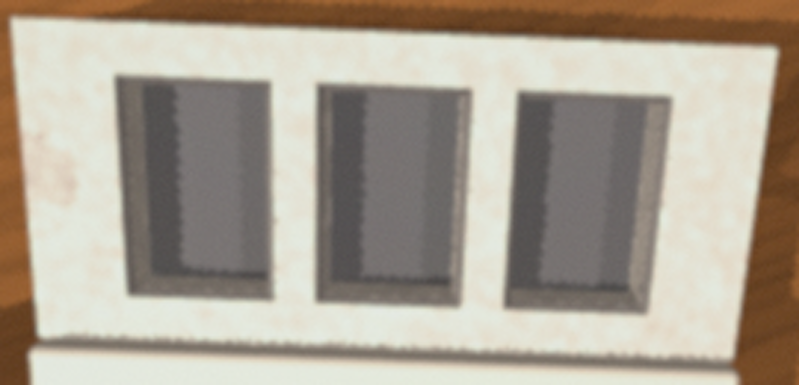

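```bash
python3 - <<'E'
from fit import *
ci=load("pics/w2.npz")
g=lambda P:[(140+(x+.5)/2.96-.5,90+(y+.5)/2.96-.5) for x,y in P]
for n,P in [("bay2",[(116,75),(271,80),(272,299),(129,295)]),("bay1",[(317,84),(471,89),(460,306),(316,301)]),("bay0",[(518,92),(671,97),(648,313),(505,307)])]:
    x,y,a,r,e=rect(g(P),ci,.060,.090,.062); print(n,round(x,4),round(y,4),round(np.degrees(a),1),round(r,4),e.round(3))
F=[ray(ci,*p,.06) for p in g([(12,17),(778,47)])]
d=F[1]-F[0]; a=np.arctan2(d[1],d[0]); print("front edge",np.linalg.norm(d),np.degrees(a)-90, sum(F)/2+.065*np.array([np.cos(a-np.pi/2),np.sin(a-np.pi/2),0]))
# modules in this picture (view px)
for n,P in [("modB",[(604,53),(667,27),(682,128),(621,143)]),("modA",[(710,262),(758,291),(705,353),(657,322)])]:
    print(n,np.round(rect(np.array(P)*.7,ci,.024,.08,.052)[:4],3))
E
```

```text
bay2 0.4478 -0.3847 -22.0 0.0006 [0.061 0.09  0.061 0.09 ]
bay1 0.4779 -0.311 -22.0 0.0006 [0.061 0.089 0.061 0.089]
bay0 0.5082 -0.2367 -21.8 0.0007 [0.061 0.089 0.061 0.089]
front edge 0.2996590196945474 -22.11029734451077 [ 0.47808295 -0.31056439  0.06      ]
modB [ 0.449 -0.067 -0.025  0.002]
modA [ 0.668 -0.046 -0.894  0.006]
```

```bash
python3 - <<'E'
from h import *
print(toolmove([.448,-.066,.12],np.radians(89.6)))
E
```

```text
{'pos': array([ 0.5026, -0.3082,  0.2993]), 'yawy': np.float64(70.12), 'shift': array([0.1336, 0.209 , 0.1795]), 'turn': np.float64(-0.0541), 'q6': np.float64(-1.817), 'deg': np.float64(-19.5)}
```

Request:
play_rows:
  motion:
    - [0.0267, 0.0418, 0.025, 0, 50]
    - [0.0267, 0.0418, 0.035, 0, 50]
    - [0.0267, 0.0418, 0.035, 0, 50]
    - [0.0267, 0.0418, 0.035, 0, 50]
    - [0.0267, 0.0418, 0.035, 0, 50]

```text
time: 3.82
tool_pos: [0.4476, -0.0648, 0.1337]
tcp_rot: [0.541, 3.093, 0.001]
wrist_force: [0.7, 0.2, -0.7]
width: 0.586
```

Request:
play_rows:
  motion:
    - [0, 0, 0.0145, -0.027, 50]
    - [0, 0, 0, -0.0271, 50]
    - [0, 0, 0, 0, 50]
    - [0, 0, 0, 0, 50]

```text
time: 4.32
tool_pos: [0.4484, -0.0672, 0.1203]
tcp_rot: [0.016, 3.141, -0.0]
wrist_force: [-0.1, 0.1, -0.0]
width: 0.585
```

```bash
python3 - <<'E'
from h import *
print(toolmove([.448,-.066,.028],np.radians(89.6)))
snap("wrist","pics/w3.png")
E
```

```text
{'pos': array([ 0.4484, -0.0672,  0.1203]), 'yawy': np.float64(89.41), 'shift': array([0.0005, 0.0012, 0.0923]), 'turn': np.float64(-0.0005), 'q6': np.float64(-1.764), 'deg': np.float64(-0.2)}
```

View pics/w3.png

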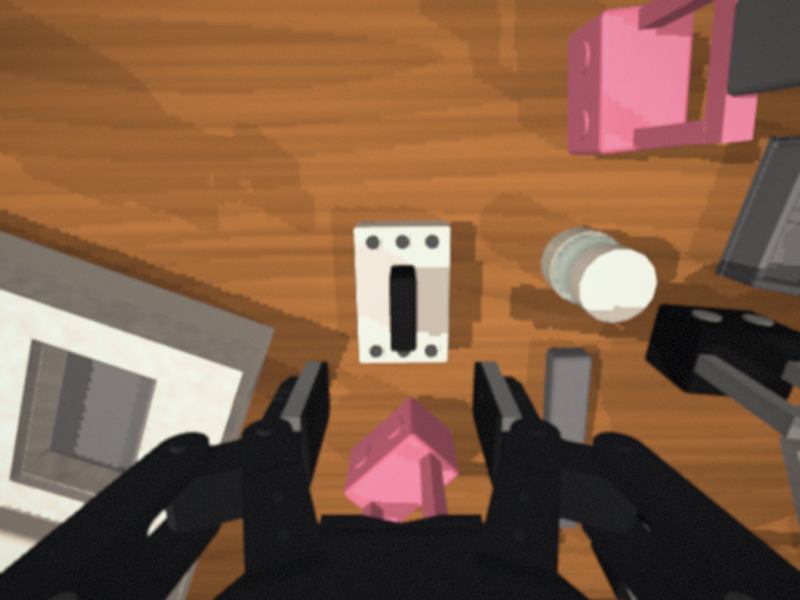

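Request:
play_rows:
  motion:
    - [0.0003, 0.0008, 0.045, 0, 50]
    - [0, 0, 0.04, 0, 50]
    - [0, 0, 0.007, 0, 50]
    - [0, 0, 0, 0, 0]
    - [0, 0, 0, 0, 0]
  squeeze: 50

```text
time: 5.0
tool_pos: [0.4497, -0.0675, 0.0296]
tcp_rot: [0.015, 3.138, -0.001]
wrist_force: [2.1, 2.4, -0.2]
width: 0.167
```

Request:
play_rows:
  motion:
    - [0, 0, 0, 0, 0]
    - [0, 0, 0, 0, 0]
    - [0, 0, -0.04, 0, 0]
    - [0, 0, -0.055, 0, 0]
    - [0, 0, -0.01, 0, 0]

```text
time: 5.62
tool_pos: [0.4509, -0.0678, 0.1371]
tcp_rot: [0.014, 3.133, -0.003]
wrist_force: [-0.1, -0.5, -1.0]
width: 0.15
```

```bash
python3 - <<'E'
from h import *
print(toolmove([.5082,-.2366,.13],np.radians(67.95)),read_state()["wrist_force"],read_state()["width"])
snap("wrist","pics/w4.png")
E
```

```text
{'pos': array([ 0.4509, -0.0678,  0.1371]), 'yawy': np.float64(89.49), 'shift': array([-0.0587, -0.1683,  0.0078]), 'turn': np.float64(0.0598), 'q6': np.float64(-1.766), 'deg': np.float64(21.5)} [-0.13106068 -0.45851527 -0.96093697] 0.15004893699219285
```

View pics/w4.png

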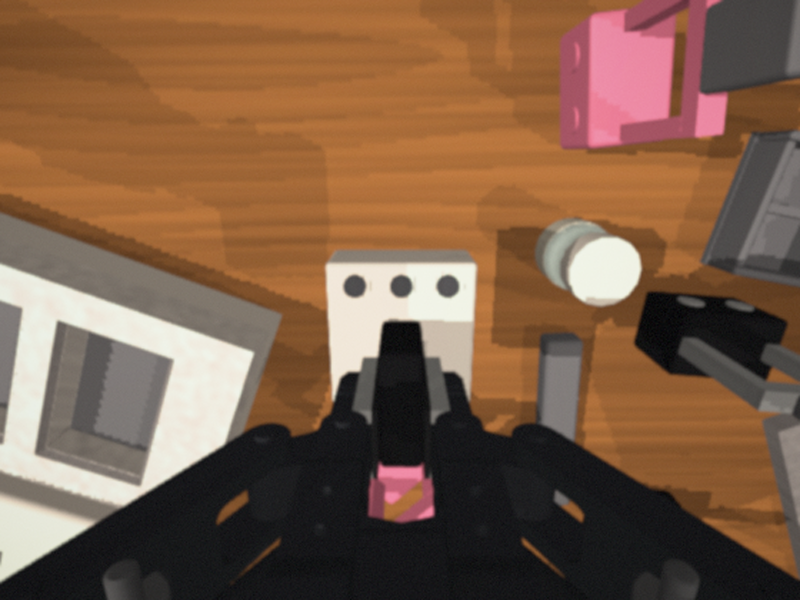

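```bash
python3 - <<'E'
from h import *
ci=load("pics/w4.npz"); s=read_state(); r=R.from_rotvec(s["tcp_rot"]); z=s["tool_pos"][2]-.0296+.024
F=[ray(ci,u*.7,v*.7,z) for u,v in [(328,265),(476,265)]]
print(np.linalg.norm(F[1]-F[0]),[(r.inv().apply(f-s["tool_pos"])).round(4) for f in F])
E
```

```text
0.0505773169586532 [array([ 0.0407, -0.0254,  0.0054]), array([0.0407, 0.0252, 0.0053])]
```

Request:
play_rows:
  motion:
    - [-0.0147, -0.0421, 0, 0, 0]
    - [-0.0147, -0.0421, 0, 0, 0]
    - [-0.0147, -0.0421, 0, 0, 0]
    - [-0.0147, -0.0421, 0.008, 0.02, 0]
    - [0, 0, 0, 0.02, 0]

```text
time: 6.3
tool_pos: [0.5042, -0.2382, 0.1217]
tcp_rot: [-0.418, -3.11, -0.001]
wrist_force: [-0.4, 0.6, -0.8]
width: 0.157
```

Request:
play_rows:
  motion:
    - [0, 0, 0, 0.0198, 0]
    - [0, 0, 0, 0, 0]
    - [0, 0, 0, 0, 0]

```text
time: 6.68
tool_pos: [0.5043, -0.2355, 0.1235]
tcp_rot: [-0.597, -3.082, -0.001]
wrist_force: [0.6, 1.4, -1.9]
width: 0.152
```

```bash
python3 - <<'E'
from h import *
print(toolmove([.5077,-.2364,.095],np.radians(67.95)),read_state()["tcp_rot"])
E
```

```text
{'pos': array([ 0.5043, -0.2355,  0.1235]), 'yawy': np.float64(68.09), 'shift': array([-0.0035,  0.0005,  0.0284]), 'turn': np.float64(0.0004), 'q6': np.float64(-1.67), 'deg': np.float64(0.1)} [-5.96680901e-01 -3.08221063e+00 -9.52831051e-04]
```

Request:
play_rows:
  motion:
    - [-0.0035, 0.0005, 0.0285, 0.0004, 0]
    - [0, 0, 0, 0, 0]
    - [0, 0, 0.01, 0, 0]
    - [0, 0, 0.01, 0, 0]
    - [0, 0, 0.005, 0, 0]

```text
time: 7.3
tool_pos: [0.5085, -0.2369, 0.0709]
tcp_rot: [-0.604, -3.083, -0.0]
wrist_force: [-0.7, 0.0, -2.2]
width: 0.155
```

Request:
play_rows:
  motion:
    - [0, 0, 0.004, 0, 0]
    - [0, 0, 0.002, 0, 0]
    - [0, 0, 0, 0, 0]

```text
time: 7.68
tool_pos: [0.5088, -0.2371, 0.0657]
tcp_rot: [0.604, 3.082, -0.0]
wrist_force: [-0.8, 0.7, -0.9]
width: 0.151
```

```bash
python3 - <<'E'
from h import *
print(toolmove([.5077,-.2364,.0656],np.radians(67.95)),read_state()["wrist_force"])
E
```

```text
{'pos': array([ 0.5088, -0.2371,  0.0657]), 'yawy': np.float64(67.82), 'shift': array([0.0013, 0.0002, 0.0001]), 'turn': np.float64(-0.0004), 'q6': np.float64(-1.664), 'deg': np.float64(-0.1)} [-0.80015049  0.70364476 -0.86923712]
```

Request:
play_rows:
  motion:
    - [0, 0, 0.0015, 0, 0]
    - [0, 0, 0.001, 0, 0]
    - [0, 0, 0, 0, 0]

```text
time: 8.05
tool_pos: [0.5088, -0.237, 0.0656]
tcp_rot: [0.604, 3.083, -0.0]
wrist_force: [-7.6, 4.1, 15.9]
width: 0.155
```

Request:
play_rows:
  motion:
    - [0, 0, 0, 0, 35]
    - [0, 0, 0, 0, 35]
    - [0, 0, -0.02, 0, 35]
    - [0, 0, -0.04, 0, 35]
    - [0, 0, -0.06, 0, 35]

```text
time: 8.68
tool_pos: [0.5069, -0.2361, 0.1813]
tcp_rot: [-0.603, -3.078, -0.002]
wrist_force: [0.9, -0.8, 0.3]
width: 0.411
```

```bash
python3 - <<'E'
from h import *
print(toolmove([.6717,-.0420,.20],np.radians(90-49.7)),read_state()["wrist_force"])
E
```

```text
{'pos': array([ 0.5069, -0.2361,  0.1813]), 'yawy': np.float64(67.81), 'shift': array([-0.0792,  0.242 , -0.0191]), 'turn': np.float64(0.0764), 'q6': np.float64(-1.664), 'deg': np.float64(27.5)} [ 0.91665034 -0.81436578  0.26566239]
```

Request:
play_rows:
  motion:
    - [-0.0158, 0.0484, -0.004, 0.0, 50]
    - [-0.0158, 0.0484, -0.004, 0, 50]
    - [-0.0158, 0.0484, -0.004, 0, 50]
    - [-0.0158, 0.0484, -0.004, 0.0, 50]
    - [-0.016, 0.0484, -0.004, 0.0, 50]

```text
time: 9.3
tool_pos: [0.6743, -0.0414, 0.2024]
tcp_rot: [-0.604, -3.083, 0.0]
wrist_force: [1.2, -0.5, 0.6]
width: 0.586
```

Request:
play_rows:
  motion:
    - [0, 0, 0, 0.0255, 50]
    - [0, 0, 0, 0.0255, 50]
    - [0, 0, 0.03, 0.0254, 50]
    - [0, 0, 0.05, 0, 50]
    - [0, 0, 0, 0, 50]

```text
time: 9.93
tool_pos: [0.6689, -0.0423, 0.1169]
tcp_rot: [-1.315, -2.841, 0.006]
wrist_force: [-1.4, 0.4, -1.2]
width: 0.585
```

```bash
python3 - <<'E'
from h import *
print(toolmove([.6717,-.0420,.0285],np.radians(90-49.7)),read_state()["wrist_force"])
snap("wrist","pics/w5.png")
E
```

```text
{'pos': array([ 0.6689, -0.0423,  0.1169]), 'yawy': np.float64(40.32), 'shift': array([-0.0023,  0.003 ,  0.0884]), 'turn': np.float64(0.0001), 'q6': np.float64(-0.804), 'deg': np.float64(0.0)} [-1.37168346  0.41286148 -1.16352255]
```

View pics/w5.png

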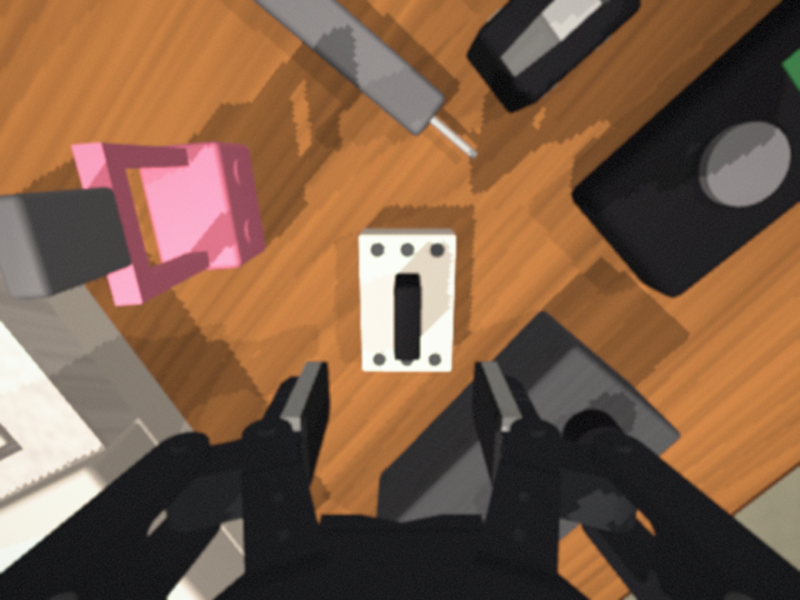

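```bash
python3 - <<'E'
from fit import *
ci=load("pics/w5.npz"); s=read_state(); r=R.from_rotvec(s["tcp_rot"])
f=lambda u,v,z:r.inv().apply(ray(ci,u*.7,v*.7,z)-s["tool_pos"]).round(4)
print("dec",f(545,313,.06),f(380,475,.06))
x,y,a,q,e=rect(np.array([(359,234),(456,234),(451,371),(363,370)])*.7,ci,.024,.08,.052)
print(x,y,np.degrees(a),q,e, f(407,302,.024)); print(toolmove([x,y,.0285],a+np.pi/2))
E
```

```text
dec [0.0076 0.0656 0.0599] [-0.0838 -0.0138  0.0598]
0.6717003823076754 -0.04234668838959447 -49.769768132153786 0.0004047835829473985 [0.05147206 0.07993348 0.05123734 0.07940968] [0.0014 0.0008 0.0961]
{'pos': array([ 0.6712, -0.0425,  0.1201]), 'yawy': np.float64(40.32), 'shift': array([-0.0006,  0.0009,  0.0916]), 'turn': np.float64(0.0003), 'q6': np.float64(-0.804), 'deg': np.float64(0.1)}
```

Request:
play_rows:
  motion:
    - [-0.0006, 0.0009, 0.04, 0, 36]
    - [0, 0, 0.045, 0, 36]
    - [0, 0, 0.006, 0, 36]
    - [0, 0, 0, 0, 0]
    - [0, 0, 0, 0, 0]

```text
time: 10.6
tool_pos: [0.6767, -0.0429, 0.0348]
tcp_rot: [1.318, 2.847, 0.002]
wrist_force: [0.7, 0.1, -1.1]
width: 0.154
```

Request:
play_rows:
  motion:
    - [0, 0, 0, 0, 0]
    - [0, 0, 0, 0, 0]
    - [0, 0, -0.05, 0, 0]
    - [0, 0, -0.06, 0, 0]
    - [0, 0, -0.06, 0, 0]

```text
time: 11.22
tool_pos: [0.6737, -0.0425, 0.2029]
tcp_rot: [-1.319, -2.85, 0.001]
wrist_force: [0.7, 0.4, -1.5]
width: 0.149
```

```bash
python3 - <<'E'
from h import *
print(toolmove([.478,-.3108,.20],np.radians(67.95)),read_state()["wrist_force"],read_state()["width"])
E
```

```text
{'pos': array([ 0.6737, -0.0425,  0.2029]), 'yawy': np.float64(40.32), 'shift': array([-0.078 , -0.3228,  0.0031]), 'turn': np.float64(-0.0768), 'q6': np.float64(-0.804), 'deg': np.float64(-27.6)} [ 0.69858554  0.40506777 -1.49167355] 0.14857515244673222
```

Request:
play_rows:
  motion:
    - [-0.0111, -0.0461, 0, 0, 0]
    - [-0.0111, -0.0461, 0, 0, 0]
    - [-0.0111, -0.0461, 0, 0, 0]
    - [-0.0111, -0.0461, 0, 0, 0]
    - [-0.0111, -0.0461, 0, 0, 0]

```text
time: 11.85
tool_pos: [0.5333, -0.235, 0.2017]
tcp_rot: [-1.319, -2.851, 0.0]
wrist_force: [0.1, -0.7, -2.2]
width: 0.15
```

Request:
play_rows:
  motion:
    - [-0.0111, -0.0461, 0, 0, 0]
    - [-0.0111, -0.0461, 0, 0, 0]
    - [0, 0, 0.02, -0.0256, 0]
    - [0, 0, 0.03, -0.0256, 0]
    - [0, 0, 0.025, -0.0256, 0]

```text
time: 12.48
tool_pos: [0.4779, -0.3106, 0.1258]
tcp_rot: [-0.593, -3.084, -0.001]
wrist_force: [-0.2, -0.3, -1.6]
width: 0.149
```

Request:
play_rows:
  motion:
    - [0, 0, 0, 0, 0]
    - [0, 0, 0, 0, 0]

```text
time: 12.72
tool_pos: [0.479, -0.3109, 0.1277]
tcp_rot: [0.604, 3.082, -0.001]
wrist_force: [-0.2, 0.3, -1.3]
width: 0.148
```

```bash
python3 - <<'E'
from h import *
print(toolmove([.478,-.3108,.0656],np.radians(67.95)),read_state()["wrist_force"],read_state()["width"])
snap("wrist","pics/w6.png")
E
```

```text
{'pos': array([ 0.479 , -0.3109,  0.1277]), 'yawy': np.float64(67.82), 'shift': array([ 0.0011, -0.0003,  0.0621]), 'turn': np.float64(-0.0004), 'q6': np.float64(-1.803), 'deg': np.float64(-0.1)} [-0.24562257  0.32967032 -1.31001372] 0.14780745504869466
```

View pics/w6.png

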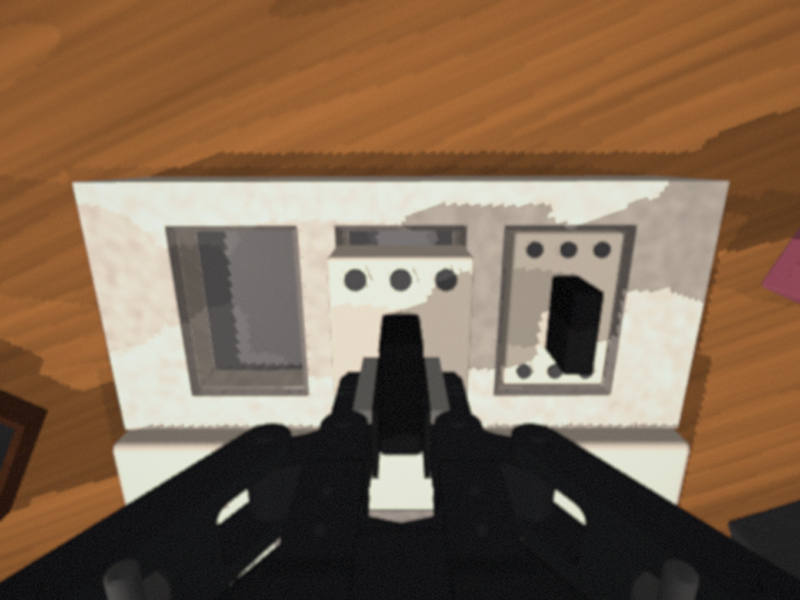

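```bash
python3 - <<'E'
from h import *
ci=load("pics/w6.npz"); s=read_state(); r=R.from_rotvec(s["tcp_rot"])
for dz in(.0056,.0108,.013):
    F=[ray(ci,u*.7,v*.7,s["tool_pos"][2]-dz) for u,v in [(330,258),(472,258)]]
    print(np.linalg.norm(F[1]-F[0]),[(r.inv().apply(f-s["tool_pos"])).round(4) for f in F])
E
```

```text
0.04793928812115981 [array([ 0.0446, -0.0244,  0.0055]), array([0.0445, 0.0235, 0.0055])]
0.049628038258866115 [array([ 0.0434, -0.0252,  0.0107]), array([0.0433, 0.0244, 0.0107])]
0.050342509470972616 [array([ 0.0429, -0.0256,  0.0129]), array([0.0428, 0.0248, 0.0129])]
```

Request:
play_rows:
  motion:
    - [-0.0022, 0, 0.025, 0, 0]
    - [0, 0, 0.005, 0, 0]
    - [0, 0, 0, 0, 0]
    - [0, 0, 0.008, 0, 0]
    - [0, 0, 0.008, 0, 0]

```text
time: 13.4
tool_pos: [0.4811, -0.3118, 0.0811]
tcp_rot: [0.6, 3.082, -0.001]
wrist_force: [-0.8, 0.2, -2.1]
width: 0.151
```

Request:
play_rows:
  motion:
    - [0, 0, 0.006, 0, 0]
    - [0, 0, 0.003, 0, 0]
    - [0, 0, 0, 0, 0]

```text
time: 13.78
tool_pos: [0.4804, -0.3113, 0.0713]
tcp_rot: [-0.6, -3.083, -0.0]
wrist_force: [0.8, 0.5, -1.5]
width: 0.149
```

Request:
play_rows:
  motion:
    - [0, 0, 0.002, 0, 0]
    - [0, 0, 0, 0, 0]

```text
time: 14.02
tool_pos: [0.4809, -0.3118, 0.0703]
tcp_rot: [0.6, 3.083, -0.001]
wrist_force: [-0.2, 0.2, 0.8]
width: 0.146
```

Request:
play_rows:
  motion:
    - [0, 0, 0.002, 0, 0]
    - [0, 0, 0.0005, 0, 0]
    - [0, 0, 0, 0, 0]

```text
time: 14.4
tool_pos: [0.4809, -0.312, 0.0702]
tcp_rot: [0.6, 3.083, -0.001]
wrist_force: [-5.9, 2.5, 15.1]
width: 0.154
```

Request:
play_rows:
  motion:
    - [0, 0, 0, 0, 35]
    - [0, 0, 0, 0, 35]
    - [0, 0, -0.03, 0, 35]
    - [0, 0, -0.05, 0, 35]
    - [0, 0, -0.06, 0, 35]

```text
time: 15.02
tool_pos: [0.4796, -0.3107, 0.2067]
tcp_rot: [-0.6, -3.08, -0.002]
wrist_force: [-0.1, 0.1, -0.2]
width: 0.412
```

```bash
python3 - <<'E'
from h import *
print(toolmove([.42,.15,.34],np.radians(114)),read_state()["q"])
E
```

```text
{'pos': array([ 0.4796, -0.3107,  0.2067]), 'yawy': np.float64(67.96), 'shift': array([ 0.2286,  0.4048, -0.1321]), 'turn': np.float64(-0.1279), 'q6': np.float64(-1.805), 'deg': np.float64(-46.0)} [-6.18440364e-01  8.87172020e-02  1.85457626e+00  3.04577754e-05
  1.20202266e+00 -1.80463404e+00]
```

Request:
play_rows:
  motion:
    - [0, 0, -0.05, 0, 85]
    - [0.0169, 0.054, -0.0112, 0, 85]
    - [0.0169, 0.054, -0.0112, 0, 85]
    - [0.0169, 0.054, -0.0112, 0, 85]
    - [0.0169, 0.054, -0.0112, 0, 85]

```text
time: 15.65
tool_pos: [0.4989, -0.0842, 0.3021]
tcp_rot: [0.601, 3.083, 0.0]
wrist_force: [0.4, 0.1, -0.6]
width: 0.995
```

Request:
play_rows:
  motion:
    - [0.0169, 0.054, -0.0112, 0, 85]
    - [0.0169, 0.054, -0.0112, 0, 85]
    - [0.0169, 0.054, -0.0112, 0, 85]
    - [0.0169, 0.054, -0.0112, 0, 85]
    - [0.0169, 0.054, -0.0112, 0, 85]

```text
time: 16.27
tool_pos: [0.5219, 0.198, 0.358]
tcp_rot: [0.6, 3.084, -0.0]
wrist_force: [1.2, 0.3, 0.7]
width: 0.995
```

Request:
play_rows:
  motion:
    - [0.0169, 0.054, -0.0112, 0, 85]
    - [0.0169, 0.054, -0.0112, 0, 85]
    - [0, 0, 0, -0.026, 85]
    - [0, 0, 0, -0.026, 85]
    - [0, 0, 0, -0.026, 85]

```text
time: 16.9
tool_pos: [0.5311, 0.3094, 0.3796]
tcp_rot: [0.175, -3.136, 0.001]
wrist_force: [0.7, -0.5, -0.0]
width: 0.995
```

Request:
play_rows:
  motion:
    - [0, 0, 0, -0.026, 85]
    - [0, 0, 0, -0.024, 85]
    - [0, 0, 0, 0, 85]
    - [0, 0, 0, 0, 85]

```text
time: 17.4
tool_pos: [0.5312, 0.3089, 0.3801]
tcp_rot: [0.65, -3.073, 0.0]
wrist_force: [0.1, -0.7, 0.5]
width: 0.997
```

```bash
python3 - <<'E'
from h import *
s=read_state();print(s["time"],s["tool_pos"],s["tcp_rot"],s["q"].round(3))
snap("wrist","pics/w7.png")
E
```

```text
17.4 [0.53115793 0.30891672 0.3800865 ] [ 6.50485020e-01 -3.07299180e+00  1.85707859e-04] [ 0.486  0.096  1.532  0.     1.514 -1.502]
```

View pics/w7.png

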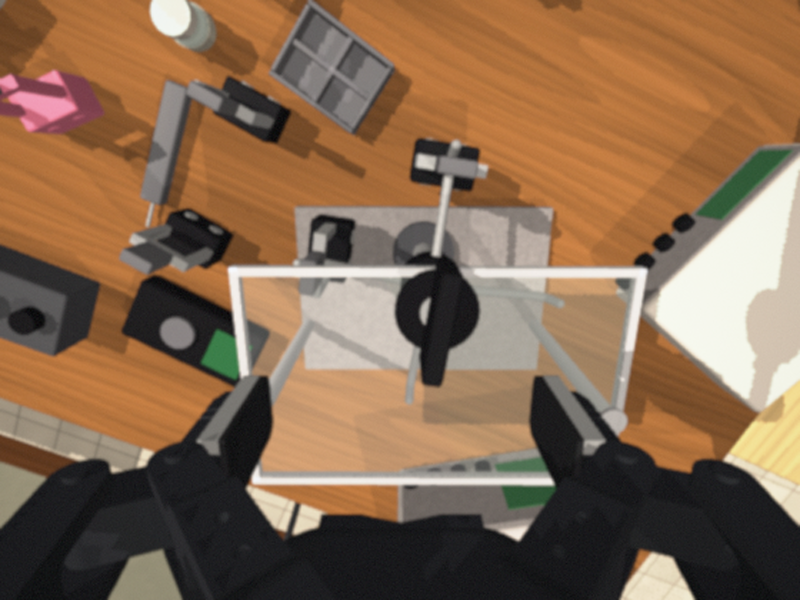

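```bash
python3 - <<'E'
from h import *
im=load("pics/w7.npz")["im"]
cv2.imwrite("pics/c3.png",cv2.resize(im[90:345,150:470,::-1],None,fx=2.35,fy=2.35,interpolation=cv2.INTER_CUBIC))
E
```

```text
(no output)
```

View pics/c3.png

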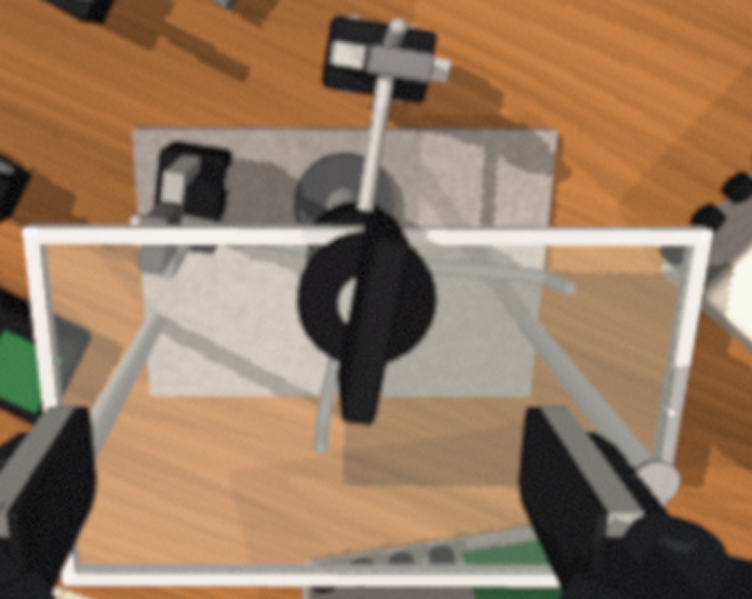

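```bash
python3 - <<'E'
from fit import *
ci=load("pics/w7.npz"); s=2.35
g=lambda u,v,z:ray(ci,150+(u+.5)/s-.5,90+(v+.5)/s-.5,z)[:2]
fl,fr,bl=g(24,229,.221),g(711,232,.221),g(62,585,.221)
d=fr-fl;yaw=np.arctan2(d[1],d[0])+np.pi/2; L=lambda p:p.round(4)
print("roof w",np.linalg.norm(d),"depth",np.linalg.norm(bl-fl),"stand yaw",np.degrees(yaw))
ex=np.array([np.cos(yaw),np.sin(yaw)]); print("axis roof",L((fl+fr)/2+.03*ex))
a,b=g(133,130,.015),g(557,131,.015); d=b-a; y2=np.arctan2(d[1],d[0])+np.pi/2
print("board w",np.linalg.norm(d),np.degrees(y2),"axis",L((a+b)/2+.05*ex))
h0,h2,h3=g(398,24,.158),g(320,446,.158),g(570,287,.158)
d=h2-h0; print("hooks axis",L((h0+h2)/2),np.linalg.norm(d),"line yaw",np.degrees(np.arctan2(d[1],d[0])),"h3 yaw",np.degrees(np.arctan2(*(h3-(h0+h2)/2)[::-1])),np.linalg.norm(h3-(h0+h2)/2))
f,bk=g(391,238,.268),g(360,422,.268); d=bk-f; print("bar",L((f+bk)/2),np.linalg.norm(d),np.degrees(np.arctan2(d[1],d[0])))
E
```

```text
roof w 0.2903166764620943 depth 0.18111442729417832 stand yaw 203.57441787061572
axis roof [0.4905 0.3191]
board w 0.28939751740837105 203.70179464218302 axis [0.4539 0.3035]
hooks axis [0.5435 0.3417] 0.22678026118443523 line yaw 14.829066735926627 h3 yaw 104.66543427201142 0.11397735646441531
bar [0.5438 0.3421] 0.07411281479356974 16.459264103836617
```

Request:
play_rows:
  motion:
    - [0, 0, 0, 0.0292, 40]
    - [0, 0, 0, 0.0292, 40]
    - [0, 0, 0, 0.0292, 40]
    - [0, 0, 0, 0.0292, 40]
    - [0, 0, 0, 0.0292, 40]

```text
time: 18.08
tool_pos: [0.5312, 0.3089, 0.3804]
tcp_rot: [-0.785, -3.042, 0.0]
wrist_force: [0.4, -0.5, 0.1]
width: 0.465
```

Request:
play_rows:
  motion:
    - [0, 0, 0, 0.0292, 40]
    - [0, 0, 0, 0.0292, 40]
    - [0, 0, 0, 0.0292, 40]
    - [0, 0, 0, 0.0292, 40]
    - [0, 0, 0, 0.0292, 40]

```text
time: 18.7
tool_pos: [0.5312, 0.3089, 0.3804]
tcp_rot: [-2.051, -2.38, 0.0]
wrist_force: [-0.1, -0.3, -0.4]
width: 0.471
```

Request:
play_rows:
  motion:
    - [0, 0, 0, 0.0292, 40]
    - [0, 0, 0, 0.0292, 40]
    - [0, 0, 0, 0.0292, 40]
    - [0, 0, 0, 0.0292, 40]
    - [0, 0, 0, 0.0292, 40]

```text
time: 19.32
tool_pos: [0.5312, 0.3089, 0.3804]
tcp_rot: [-2.893, -1.226, -0.0]
wrist_force: [0.2, -0.3, 0.4]
width: 0.464
```

Request:
play_rows:
  motion:
    - [0, 0, 0, 0.0292, 40]
    - [0, 0, 0, 0.0292, 40]
    - [0, 0, 0, 0.0292, 40]
    - [0, 0, 0, 0, 40]
    - [0, 0, 0, 0, 40]

```text
time: 19.95
tool_pos: [0.5312, 0.3089, 0.3804]
tcp_rot: [3.115, 0.409, -0.0]
wrist_force: [0.5, 0.3, -0.3]
width: 0.471
```

```bash
python3 - <<'E'
from h import *
print(toolmove([.5445,.3425,.300],np.radians(-75)),read_state()["q"])
snap("wrist","pics/w8.png")
E
```

```text
{'pos': array([0.5312, 0.3089, 0.3804]), 'yawy': np.float64(-75.03), 'shift': array([ 0.0216, -0.029 ,  0.0804]), 'turn': np.float64(-0.0001), 'q6': np.float64(1.796), 'deg': np.float64(-0.0)} [ 4.86175939e-01  9.53722728e-02  1.53188222e+00 -5.61836072e-06
  1.51441962e+00  1.79577543e+00]
```

Grip the knob: go over it, down, close.

Request:
play_rows:
  motion:
    - [0.0216, -0.029, 0.04, 0, 40]
    - [0, 0, 0.04, 0, 40]
    - [0, 0, 0, 0, 40]
    - [0, 0, 0.04, 0, 40]
    - [0, 0, 0.024, 0, 40]

```text
time: 20.62
tool_pos: [0.5452, 0.3425, 0.2376]
tcp_rot: [-3.115, -0.406, -0.003]
wrist_force: [-0.1, -0.7, -0.1]
width: 0.471
```

Request:
play_rows:
  motion:
    - [0, 0, 0, 0, 40]
    - [0, 0, 0, 0, 40]

```text
time: 20.88
tool_pos: [0.5459, 0.3429, 0.2393]
tcp_rot: [-3.114, -0.405, -0.005]
wrist_force: [0.3, 0.1, -0.2]
width: 0.47
```

```bash
python3 - <<'E'
from h import *
print(toolmove([.5445,.3425,.236],np.radians(-75)),read_state()["wrist_force"])
E
```

```text
{'pos': array([0.5459, 0.3429, 0.2393]), 'yawy': np.float64(-75.17), 'shift': array([-0.0014,  0.0001,  0.0033]), 'turn': np.float64(-0.0005), 'q6': np.float64(1.834), 'deg': np.float64(-0.2)} [ 0.31141091  0.08313879 -0.21432749]
```

Request:
play_rows:
  motion:
    - [-0.001, 0, 0.002, 0, 0]
    - [0, 0, 0, 0, 0]
    - [0, 0, 0, 0, 0]
    - [0, 0, 0, 0, 0]
  squeeze: 60

```text
time: 21.38
tool_pos: [0.5444, 0.3426, 0.2365]
tcp_rot: [-3.114, -0.406, -0.004]
wrist_force: [-0.9, -0.2, 6.7]
width: 0.156
```

```bash
python3 - <<'E'
from h import *
s=read_state();print(toolmove([.5445,.3425,.236],np.radians(-75)),s["wrist_force"],s["torque"],s["width"])
E
```

```text
{'pos': array([0.5444, 0.3426, 0.2365]), 'yawy': np.float64(-75.16), 'shift': array([0.0001, 0.0001, 0.0005]), 'turn': np.float64(-0.0004), 'q6': np.float64(1.835), 'deg': np.float64(-0.2)} [-0.94297818 -0.21557001  6.66273542] [-0.09384698  0.10474436  0.07697038] 0.1557263810897721
```

Request:
play_rows:
  motion:
    - [0, 0, 0, -0.0229, 0]
    - [0, 0, 0, -0.0229, 0]
    - [0, 0, 0, -0.0229, 0]
    - [0, 0, 0, -0.0229, 0]
    - [0, 0, 0, -0.0229, 0]

```text
time: 22.0
tool_pos: [0.545, 0.3417, 0.2365]
tcp_rot: [2.769, 1.481, 0.005]
wrist_force: [1.5, -3.9, 5.8]
width: 0.154
```

Request:
play_rows:
  motion:
    - [0, 0, 0, -0.0229, 0]
    - [0, 0, 0, -0.0229, 0]
    - [0, 0, 0, -0.0229, 0]
    - [0, 0, 0, -0.0229, 0]
    - [0, 0, 0, -0.0229, 0]

```text
time: 22.62
tool_pos: [0.546, 0.3415, 0.2365]
tcp_rot: [2.069, 2.359, 0.005]
wrist_force: [5.3, -3.6, 4.6]
width: 0.154
```

Request:
play_rows:
  motion:
    - [0, 0, 0, -0.0229, 0]
    - [0, 0, 0, -0.0225, 0]
    - [0, 0, 0, 0, 0]
    - [0, 0, 0, 0, 0]

```text
time: 23.12
tool_pos: [0.5464, 0.3416, 0.2365]
tcp_rot: [1.718, 2.625, 0.005]
wrist_force: [6.4, -3.4, 4.3]
width: 0.151
```

```bash
python3 - <<'E'
from h import *
s=read_state();print(toolmove([.5445,.3425,.236],np.radians(23.6)),s["wrist_force"],s["torque"],s["width"])
E
```

```text
{'pos': array([0.5464, 0.3416, 0.2365]), 'yawy': np.float64(23.59), 'shift': array([ 0.0016, -0.0014,  0.0005]), 'turn': np.float64(-0.0), 'q6': np.float64(0.111), 'deg': np.float64(-0.0)} [ 6.44846963 -3.3826617   4.32562155] [-0.32650367 -0.2741238   0.08825414] 0.15127381143973867
```

Request:
play_rows:
  motion:
    - [0, 0, 0, 0, 40]
    - [0, 0, 0, 0, 40]
    - [0, 0, -0.03, 0, 40]
    - [0, 0, -0.04, 0, 40]
    - [0, 0, -0.03, 0, 60]

```text
time: 23.75
tool_pos: [0.5435, 0.3425, 0.3359]
tcp_rot: [-1.719, -2.629, -0.001]
wrist_force: [0.3, 0.6, -0.7]
width: 0.666
```

```bash
python3 - <<'E'
from h import *
s=read_state();print(toolmove([.6338,.1016,.25],np.radians(80)),s["wrist_force"],s["q"])
E
```

```text
{'pos': array([0.5435, 0.3425, 0.3359]), 'yawy': np.float64(23.63), 'shift': array([-0.2569, -0.0139,  0.0858]), 'turn': np.float64(-0.1566), 'q6': np.float64(0.111), 'deg': np.float64(-56.4)} [ 0.34763987  0.56537846 -0.72121235] [5.23439566e-01 1.57675462e-01 1.54147498e+00 2.59180869e-04
 1.44198575e+00 1.10914274e-01]
```

Request:
play_rows:
  motion:
    - [-0.0514, -0.0028, 0, 0, 60]
    - [-0.0514, -0.0028, 0, 0, 60]
    - [-0.0514, -0.0028, 0, 0, 60]
    - [-0.0514, -0.0028, 0.02, 0, 60]
    - [-0.0514, -0.0028, 0.03, 0, 60]

```text
time: 24.38
tool_pos: [0.6347, 0.1, 0.2852]
tcp_rot: [1.718, 2.628, 0.003]
wrist_force: [0.2, 0.1, 0.3]
width: 0.705
```

Request:
play_rows:
  motion:
    - [0, 0, 0.036, -0.0261, 60]
    - [0, 0, 0, -0.0261, 60]
    - [0, 0, 0, -0.0261, 60]
    - [0, 0, 0, -0.0261, 60]
    - [0, 0, 0, -0.0261, 60]

```text
time: 25.0
tool_pos: [0.6334, 0.1014, 0.2479]
tcp_rot: [-0.521, -3.097, 0.0]
wrist_force: [-0.1, -0.4, -0.1]
width: 0.707
```

Request:
play_rows:
  motion:
    - [0, 0, 0, -0.0261, 60]
    - [0, 0, 0, 0, 60]
    - [0, 0, 0, 0, 60]

```text
time: 25.38
tool_pos: [0.6336, 0.1013, 0.2483]
tcp_rot: [-0.278, -3.129, 0.0]
wrist_force: [-0.2, -0.6, -0.7]
width: 0.701
```

```bash
python3 - <<'E'
from h import *
print(toolmove([.6338,.1016,.112],np.radians(80)))
snap("wrist","pics/w9.png")
E
```

```text
{'pos': array([0.6336, 0.1013, 0.2483]), 'yawy': np.float64(79.85), 'shift': array([-0.0002,  0.0004,  0.1363]), 'turn': np.float64(-0.0004), 'q6': np.float64(-1.274), 'deg': np.float64(-0.2)}
```

View pics/w9.png

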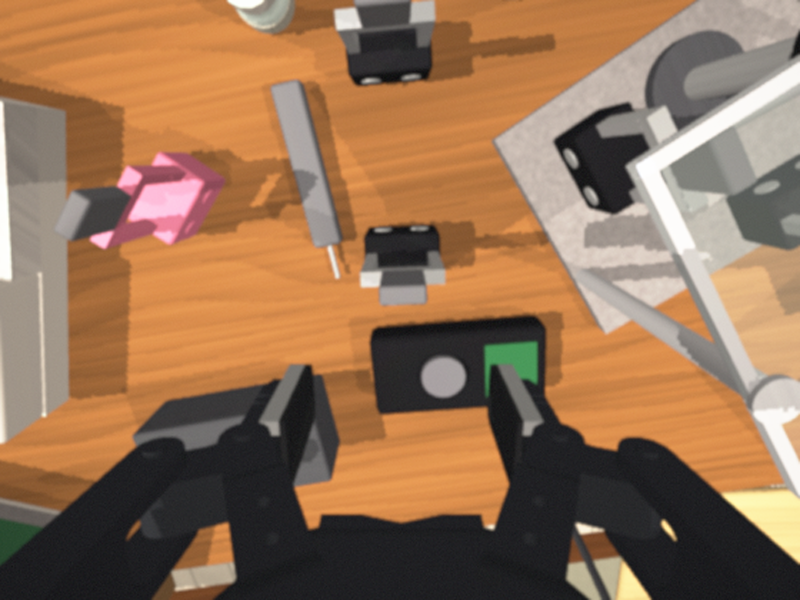

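```bash
python3 - <<'E'
from fit import *
ci=load("pics/w9.npz")
x,y,a,r,e=rect(np.array([(381,287),(427,285),(428,303),(382,304)])*.7,ci,.145,.012,.028)
print(x,y,np.degrees(a),r,e, proj(ci,[.6338,.1016,.145])/.7)
# block front edge: z=.045
P=[ray(ci,u*.7,v*.7,.045) for u,v in [(367,231),(438,226)]]; d=P[1]-P[0]; print(np.linalg.norm(d),np.degrees(np.arctan2(d[1],d[0])),(P[0]+P[1])/2)
E
```

```text
0.633032312785693 0.10315738660638848 -8.087703544301 0.0010389133389856384 [0.02639361 0.01087824 0.02669775 0.01027812] [402.06906465 296.51211351]
0.055190640523392405 83.80300304209275 [0.61024371 0.10654043 0.045     ]
```

Request:
play_rows:
  motion:
    - [0.0006, 0.0016, 0.05, -0.0056, 60]
    - [0, 0, 0.05, 0, 60]
    - [0, 0, 0.025, 0, 60]
    - [0, 0, 0.01, 0, 60]
    - [0, 0, 0, 0, 60]

```text
time: 26.05
tool_pos: [0.6334, 0.1028, 0.1133]
tcp_rot: [-0.22, -3.133, 0.0]
wrist_force: [0.0, -0.3, 0.7]
width: 0.704
```

Request:
play_rows:
  motion:
    - [0, 0, 0, 0, 60]
    - [0, 0, 0, 0, 0]
    - [0, 0, 0, 0, 0]
    - [0, 0, 0, 0, 0]
    - [0, 0, 0, 0, 0]
  squeeze: 60

```text
time: 26.68
tool_pos: [0.6345, 0.1026, 0.1149]
tcp_rot: [0.219, 3.132, 0.0]
wrist_force: [-0.6, -1.3, 7.1]
width: 0.32
```

```bash
python3 - <<'E'
from h import *
s=read_state();print(toolmove([.633,.103,.112],np.radians(82)),s["wrist_force"],s["width"]*85.4)
E
```

```text
{'pos': array([0.6345, 0.1026, 0.1149]), 'yawy': np.float64(82.0), 'shift': array([0.0016, 0.0002, 0.0029]), 'turn': np.float64(0.0), 'q6': np.float64(-1.309), 'deg': np.float64(0.0)} [-0.59319764 -1.31092897  7.05525108] 27.2969176905392
```

Request:
play_rows:
  motion:
    - [0, 0, -0.04, 0, 0]
    - [0, 0, -0.055, 0, 0]
    - [0, 0, -0.055, 0, 0]
    - [0.0518, -0.0014, 0, 0, 0]
    - [0.0518, -0.0014, 0, 0, 0]

```text
time: 27.3
tool_pos: [0.5294, 0.1146, 0.2634]
tcp_rot: [-0.22, -3.134, -0.001]
wrist_force: [-0.3, 0.6, -2.3]
width: 0.319
```

Request:
play_rows:
  motion:
    - [0.0518, -0.0014, 0, 0, 0]
    - [0, 0, 0, -0.022, 0]
    - [0, 0, 0, -0.022, 0]
    - [0, 0, 0, -0.022, 0]
    - [0, 0, 0, -0.0218, 0]

```text
time: 27.92
tool_pos: [0.478, 0.1203, 0.2622]
tcp_rot: [0.649, -3.071, -0.001]
wrist_force: [-0.1, 0.8, -2.5]
width: 0.315
```

Request:
play_rows:
  motion:
    - [0, 0, 0, 0, 0]
    - [0, 0, 0, 0, 0]

```text
time: 28.18
tool_pos: [0.4786, 0.1202, 0.2628]
tcp_rot: [0.639, -3.075, -0.0]
wrist_force: [1.1, 0.3, -1.7]
width: 0.316
```

```bash
python3 - <<'E'
from h import *
s=read_state();print(toolmove([.3763,.2692,.200],np.radians(113.6)),s["wrist_force"],s["width"]*85.4)
E
```

```text
{'pos': array([0.4786, 0.1202, 0.2628]), 'yawy': np.float64(113.48), 'shift': array([0.0344, 0.1774, 0.063 ]), 'turn': np.float64(-0.0003), 'q6': np.float64(-1.785), 'deg': np.float64(-0.1)} [ 1.14974235  0.27666408 -1.70248287] 27.02013012093405
```

Request:
play_rows:
  motion:
    - [0.0086, 0.0444, -0.01, 0, 0]
    - [0.0086, 0.0444, 0, 0, 0]
    - [0.0086, 0.0444, 0, 0, 0]
    - [0.0086, 0.0442, 0, -0.0003, 0]
    - [0, 0, 0.035, 0, 0]

```text
time: 28.8
tool_pos: [0.3769, 0.2727, 0.2414]
tcp_rot: [-0.648, 3.067, 0.006]
wrist_force: [0.7, -0.7, -1.6]
width: 0.318
```

Request:
play_rows:
  motion:
    - [0, 0, 0.04, 0, 0]
    - [0, 0, 0, 0, 0]
    - [0, 0, 0, 0, 0]

```text
time: 29.18
tool_pos: [0.3771, 0.2693, 0.1997]
tcp_rot: [-0.644, 3.074, 0.001]
wrist_force: [0.4, 0.9, -1.8]
width: 0.318
```

```bash
python3 - <<'E'
from h import *
s=read_state();print(toolmove([.4559,.3040,.194],np.radians(113.6)),s["wrist_force"],s["width"]*85.4)
snap("wrist","pics/w10.png")
E
```

```text
{'pos': array([0.3771, 0.2693, 0.1997]), 'yawy': np.float64(113.67), 'shift': array([-0.0861,  0.0001,  0.0058]), 'turn': np.float64(0.0002), 'q6': np.float64(-1.417), 'deg': np.float64(0.1)} [ 0.43710907  0.93346701 -1.77030939] 27.16726388520391
```

View pics/w10.png

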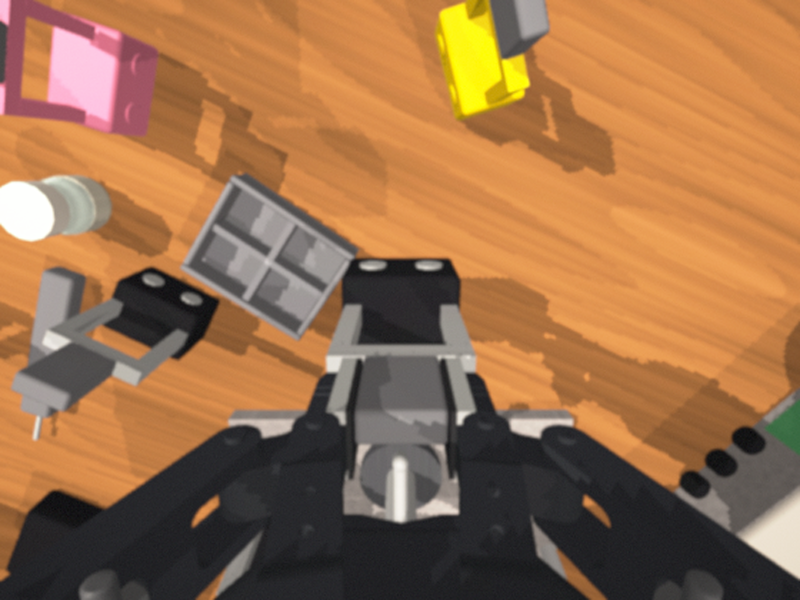

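```bash
python3 - <<'E'
from h import *
ci=load("pics/w10.npz"); f=np.array([np.cos(np.radians(203.6)),np.sin(np.radians(203.6))]); ax=np.array([.5457,.3432])
for r,z in[(.118,.158),(.106,.14),(.098,.14)]: print(r,proj(ci,[*(ax+r*f),z])/.7)
# crossbar in hand, expected corners with TCP=adapter+.115
s=read_state(); r=R.from_rotvec(s["tcp_rot"])
for dx in(-.005,.005):
  for dz in (.115-.105,.115-.095): print(dx,dz,[(proj(ci,s["tool_pos"]+r.apply([dx,y,dz]))/.7).round(0) for y in(-.028,.028)])
E
```

```text
0.118 [401.0386142  462.39521017]
0.106 [400.96937862 459.28695289]
0.098 [400.96474916 471.76398651]
-0.005 0.010000000000000009 [array([327., 384.]), array([475., 384.])]
-0.005 0.020000000000000004 [array([331., 372.]), array([471., 372.])]
0.005 0.010000000000000009 [array([326., 360.]), array([476., 360.])]
0.005 0.020000000000000004 [array([330., 349.]), array([472., 349.])]
```

Request:
play_rows:
  motion:
    - [0, 0, 0.0055, 0, 0]
    - [-0.0215, 0, 0, 0, 0]
    - [-0.0215, 0, 0, 0, 0]
    - [-0.0215, 0, 0, 0, 0]
    - [-0.0215, 0, 0, 0, 0]

```text
time: 29.85
tool_pos: [0.4565, 0.3041, 0.1939]
tcp_rot: [-0.644, 3.073, 0.001]
wrist_force: [-0.1, 0.4, -1.1]
width: 0.311
```

Request:
play_rows:
  motion:
    - [0, 0, 0, 0, 0]
    - [0, 0, 0, 0, 0]

```text
time: 30.1
tool_pos: [0.4548, 0.3034, 0.1931]
tcp_rot: [0.645, -3.074, 0.0]
wrist_force: [0.4, 0.6, -2.5]
width: 0.315
```

```bash
python3 - <<'E'
from h import *
s=read_state();print(toolmove([.4559,.3040,.164],np.radians(113.6)),s["wrist_force"],s["width"]*85.4)
E
```

```text
{'pos': array([0.4548, 0.3034, 0.1931]), 'yawy': np.float64(113.7), 'shift': array([-0.0012,  0.0001,  0.0291]), 'turn': np.float64(0.0003), 'q6': np.float64(-1.442), 'deg': np.float64(0.1)} [ 0.38229394  0.61251002 -2.45639769] 26.934607761818924
```

Request:
play_rows:
  motion:
    - [-0.001, 0, 0.01, 0, 0]
    - [0, 0, 0.01, 0, 0]
    - [0, 0, 0.006, 0, 0]
    - [0, 0, 0.003, 0, 0]
    - [0, 0, 0, 0, 0]

```text
time: 30.72
tool_pos: [0.4561, 0.3041, 0.164]
tcp_rot: [-0.646, 3.074, 0.0]
wrist_force: [0.1, -0.4, -1.6]
width: 0.313
```

```bash
python3 - <<'E'
from h import *
s=read_state();print(toolmove([.4559,.3040,.164],np.radians(113.6)),s["wrist_force"],s["width"]*85.4)
E
```

```text
{'pos': array([0.4561, 0.3041, 0.164 ]), 'yawy': np.float64(113.72), 'shift': array([0.0002, 0.    , 0.    ]), 'turn': np.float64(0.0003), 'q6': np.float64(-1.442), 'deg': np.float64(0.1)} [ 0.10033554 -0.36204598 -1.57787547] 26.732547335202582
```

Request:
play_rows:
  motion:
    - [0, 0, 0.0015, 0, 0]
    - [0, 0, 0, 0, 0]
    - [0, 0, 0, 0, 0]

```text
time: 31.1
tool_pos: [0.4565, 0.3043, 0.1636]
tcp_rot: [-0.645, 3.073, 0.001]
wrist_force: [-2.4, -2.0, 6.4]
width: 0.312
```

Request:
play_rows:
  motion:
    - [0, 0, 0.0015, 0, 0]
    - [0, 0, 0, 0, 0]
    - [0, 0, 0, 0, 0]

```text
time: 31.48
tool_pos: [0.4566, 0.3043, 0.1634]
tcp_rot: [-0.645, 3.073, 0.001]
wrist_force: [-4.1, -3.5, 12.4]
width: 0.315
```

Request:
play_rows:
  motion:
    - [0, 0, -0.002, 0, 0]
    - [0, 0, 0, 0, 45]
    - [0, 0, 0, 0, 45]
    - [0, 0, 0, 0, 45]
    - [0, 0, -0.015, 0, 45]

```text
time: 32.1
tool_pos: [0.455, 0.3034, 0.1768]
tcp_rot: [0.645, -3.071, 0.002]
wrist_force: [-0.2, 0.0, -0.2]
width: 0.527
```

Request:
play_rows:
  motion:
    - [0, 0, -0.03, 0, 45]
    - [0, 0, -0.04, 0, 45]
    - [0, 0, -0.06, 0, 45]
    - [0, 0, -0.05, 0, 45]
    - [0, 0, 0, 0, 45]

```text
time: 32.72
tool_pos: [0.4584, 0.3054, 0.3656]
tcp_rot: [-0.643, 3.063, 0.006]
wrist_force: [0.9, 0.0, 0.4]
width: 0.528
```

```bash
python3 - <<'E'
from h import *
s=read_state();print(toolmove([.5457,.3432,.34],np.radians(23.6)),s["wrist_force"],s["width"]*85.4)
snap("wrist","pics/w11.png")
E
```

```text
{'pos': array([0.4584, 0.3054, 0.3656]), 'yawy': np.float64(113.72), 'shift': array([-0.0948, -0.0006,  0.0268]), 'turn': np.float64(-0.2497), 'q6': np.float64(-1.442), 'deg': np.float64(-89.9)} [0.86193233 0.01497185 0.43976998] 45.064871520893746
```

View pics/w11.png

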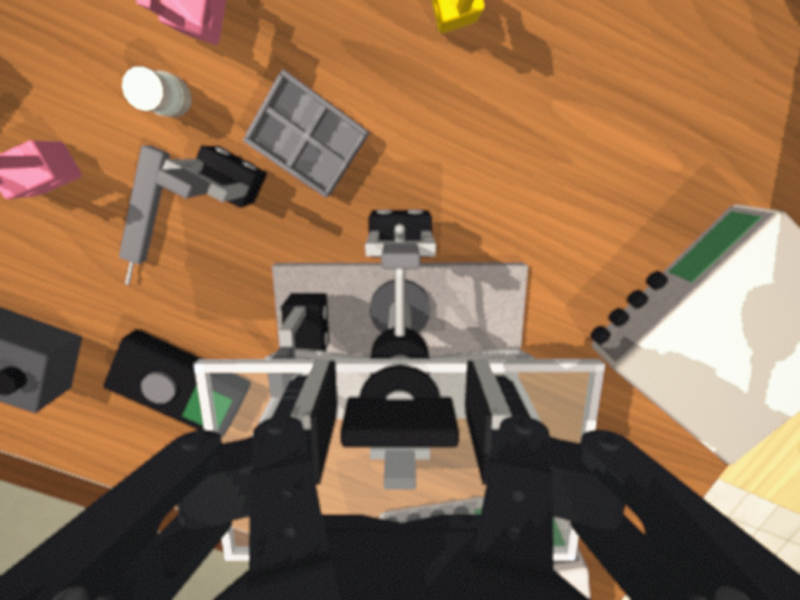

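Request:
play_rows:
  motion:
    - [-0.0474, 0, 0, 0, 40]
    - [-0.0474, 0, 0, 0, 40]
    - [0, 0, 0, 0.0278, 40]
    - [0, 0, 0, 0.0278, 40]
    - [0, 0, 0, 0.0278, 40]

```text
time: 33.4
tool_pos: [0.5423, 0.3418, 0.3556]
tcp_rot: [-0.182, -3.133, 0.003]
wrist_force: [0.0, -0.5, -0.3]
width: 0.468
```

Request:
play_rows:
  motion:
    - [0, 0, 0, 0.0278, 40]
    - [0, 0, 0, 0.0278, 40]
    - [0, 0, 0, 0.0278, 40]
    - [0, 0, 0, 0.0278, 40]
    - [0, 0, 0, 0.0278, 40]

```text
time: 34.02
tool_pos: [0.5421, 0.3417, 0.3559]
tcp_rot: [-1.49, -2.763, 0.005]
wrist_force: [-0.1, 0.4, -0.9]
width: 0.467
```

Request:
play_rows:
  motion:
    - [0, 0, 0.03, 0.0277, 40]
    - [0, 0, 0.04, 0, 40]
    - [0, 0, 0, 0, 40]
    - [0, 0, 0, 0, 40]

```text
time: 34.52
tool_pos: [0.5429, 0.3422, 0.2883]
tcp_rot: [-1.718, -2.63, 0.001]
wrist_force: [0.1, 0.4, 0.6]
width: 0.47
```

```bash
python3 - <<'E'
from h import *
s=read_state();print(toolmove([.5457,.3432,.236],np.radians(23.6)),s["wrist_force"],s["width"]*85.4)
E
```

```text
{'pos': array([0.5429, 0.3422, 0.2883]), 'yawy': np.float64(23.69), 'shift': array([-0.0002,  0.003 ,  0.0523]), 'turn': np.float64(0.0003), 'q6': np.float64(0.11), 'deg': np.float64(0.1)} [0.08881724 0.37904644 0.62282997] 40.1291040179038
```

Request:
play_rows:
  motion:
    - [0, 0.003, 0.03, 0, 40]
    - [0, 0, 0.02, 0, 40]
    - [0, 0, 0, 0, 40]
    - [0, 0, 0, 0, 40]

```text
time: 35.02
tool_pos: [0.5461, 0.3436, 0.2392]
tcp_rot: [1.718, 2.629, 0.002]
wrist_force: [0.7, -0.2, -0.1]
width: 0.468
```

Request:
play_rows:
  motion:
    - [0, 0, 0, 0, 0]
    - [0, 0, 0, 0, 0]
    - [0, 0, 0, 0, 0]
    - [0, 0, 0, 0, 0]

```text
time: 35.52
tool_pos: [0.5456, 0.3434, 0.2396]
tcp_rot: [1.718, 2.63, 0.001]
wrist_force: [-3.3, -1.1, 5.7]
width: 0.154
```

Request:
play_rows:
  motion:
    - [0, 0, 0, -0.01, 0]
    - [0, 0, 0, -0.017, 0]
    - [0, 0, 0, -0.017, 0]
    - [0, 0, 0, -0.017, 0]
    - [0, 0, 0, -0.017, 0]

```text
time: 36.15
tool_pos: [0.5454, 0.3433, 0.2395]
tcp_rot: [1.024, 2.97, 0.001]
wrist_force: [-3.6, -2.8, 7.1]
width: 0.15
```

Request:
play_rows:
  motion:
    - [0, 0, 0, -0.017, 0]
    - [0, 0, 0, -0.017, 0]
    - [0, 0, 0, -0.017, 0]
    - [0, 0, 0, -0.017, 0]
    - [0, 0, 0, -0.017, 0]

```text
time: 36.78
tool_pos: [0.5453, 0.343, 0.2396]
tcp_rot: [-0.204, -3.135, 0.0]
wrist_force: [-4.4, -3.2, 6.6]
width: 0.15
```

Request:
play_rows:
  motion:
    - [0, 0, 0, -0.017, 0]
    - [0, 0, 0, -0.017, 0]
    - [0, 0, 0, -0.017, 0]
    - [0, 0, 0, -0.017, 0]
    - [0, 0, 0, -0.01, 0]

```text
time: 37.4
tool_pos: [0.5453, 0.3428, 0.2396]
tcp_rot: [0.561, -3.091, 0.001]
wrist_force: [-4.5, -3.2, 6.4]
width: 0.153
```

Request:
play_rows:
  motion:
    - [0, 0, 0, -0.009, 0]
    - [0, 0, 0, 0, 0]
    - [0, 0, 0, 0, 0]

```text
time: 37.78
tool_pos: [0.5453, 0.3428, 0.2396]
tcp_rot: [0.645, -3.075, 0.001]
wrist_force: [-3.6, -4.1, 6.1]
width: 0.152
```

```bash
python3 - <<'E'
from h import *
s=read_state();print(toolmove([.5457,.3432,.236],np.radians(113.6)),s["wrist_force"],s["torque"],s["width"]*85.4)
E
```

```text
{'pos': array([0.5453, 0.3428, 0.2396]), 'yawy': np.float64(113.69), 'shift': array([-0.0005,  0.0002,  0.0036]), 'turn': np.float64(0.0003), 'q6': np.float64(-1.461), 'deg': np.float64(0.1)} [-3.64748722 -4.07036282  6.06229334] [-0.53940885  0.64024334  0.11272958] 13.003726243451878
```

Request:
play_rows:
  motion:
    - [0, 0, 0, 0, 40]
    - [0, 0, 0, 0, 40]
    - [0, 0, -0.03, 0, 40]
    - [0, 0, -0.04, 0, 40]
    - [0, 0, -0.04, 0, 60]

```text
time: 38.4
tool_pos: [0.5456, 0.3434, 0.3485]
tcp_rot: [0.645, -3.074, 0.0]
wrist_force: [0.1, 0.9, -0.2]
width: 0.664
```

```bash
python3 - <<'E'
from h import *
s=read_state();print(toolmove([.4816,.1179,.25],np.radians(84.9)),s["wrist_force"],s["width"]*85.4)
E
```

```text
{'pos': array([0.5456, 0.3434, 0.3485]), 'yawy': np.float64(113.69), 'shift': array([ 0.1492, -0.1808,  0.0985]), 'turn': np.float64(0.08), 'q6': np.float64(-1.461), 'deg': np.float64(28.8)} [ 0.05755378  0.94788724 -0.16383132] 56.67697763283104
```

Request:
play_rows:
  motion:
    - [0.0373, -0.0452, 0, 0, 60]
    - [0.0373, -0.0452, 0, 0, 60]
    - [0.0373, -0.0452, 0, 0, 60]
    - [0.0373, -0.0452, 0, 0, 60]
    - [0, 0, 0.03, 0.02, 60]

```text
time: 39.02
tool_pos: [0.4828, 0.115, 0.3209]
tcp_rot: [-0.438, 3.104, -0.001]
wrist_force: [0.5, 0.4, -0.0]
width: 0.702
```

Request:
play_rows:
  motion:
    - [0, 0, 0.04, 0.02, 60]
    - [0, 0, 0.028, 0.02, 60]
    - [0, 0, 0, 0.02, 60]
    - [0, 0, 0, 0, 60]
    - [0, 0, 0, 0, 60]

```text
time: 39.65
tool_pos: [0.4821, 0.118, 0.2505]
tcp_rot: [0.137, 3.137, 0.0]
wrist_force: [-0.3, -0.2, 0.2]
width: 0.702
```

```bash
python3 - <<'E'
from h import *
s=read_state();print(toolmove([.4816,.1179,.115],np.radians(84.9)),s["wrist_force"],s["width"]*85.4)
snap("wrist","pics/w12.png"); ci=load("pics/w12.npz")
# predicted tab top / crossbar at the estimate, and a coarse automatic look: brightness profile around
print((proj(ci,[.4816,.1179,.145])/.7).round(0))
im=cv2.cvtColor(ci["im"],cv2.COLOR_RGB2HSV); u,v=proj(ci,[.4816,.1179,.145]).round().astype(int)
sat=im[v-35:v+25:3,u-45:u+46:3,1]
for r in sat: print(''.join('#' if x<60 else '.' for x in r))
E
```

```text
{'pos': array([0.4821, 0.118 , 0.2505]), 'yawy': np.float64(85.0), 'shift': array([ 0.0007, -0.0002,  0.1355]), 'turn': np.float64(0.0003), 'q6': np.float64(-1.294), 'deg': np.float64(0.1)} [-0.32496571 -0.15726658  0.2023578 ] 59.98572835513871
[401. 294.]
.......#################.......
.......#################.......
.......#################.......
.......#################.......
.......##################......
......###################......
......###################......
......###################......
......###################......
.......##.#############........
..........###########..........
..........###########..........
..........###########..........
...........##########..........
...............................
...............................
...............................
...............................
...............................
...............................
```

Request:
play_rows:
  motion:
    - [0.001, 0, 0.05, 0, 60]
    - [0, 0, 0.05, 0, 60]
    - [0, 0, 0.025, 0, 60]
    - [0, 0, 0.01, 0, 60]
    - [0, 0, 0, 0, 60]

```text
time: 40.33
tool_pos: [0.4809, 0.118, 0.1152]
tcp_rot: [0.139, 3.138, 0.0]
wrist_force: [0.3, -0.3, 0.5]
width: 0.704
```

Request:
play_rows:
  motion:
    - [0, 0, 0, 0, 60]
    - [0, 0, 0, 0, 0]
    - [0, 0, 0, 0, 0]
    - [0, 0, 0, 0, 0]
    - [0, 0, 0, 0, 0]

```text
time: 40.95
tool_pos: [0.4817, 0.1183, 0.1162]
tcp_rot: [0.14, 3.136, 0.001]
wrist_force: [0.4, 0.2, 5.2]
width: 0.314
```

```bash
python3 - <<'E'
from h import *
s=read_state();print(toolmove([.3763,.2692,.26],np.radians(113.6)),s["wrist_force"],s["width"]*85.4)
E
```

```text
{'pos': array([0.4817, 0.1183, 0.1162]), 'yawy': np.float64(84.88), 'shift': array([ 0.1181,  0.141 , -0.144 ]), 'turn': np.float64(-0.0798), 'q6': np.float64(-1.291), 'deg': np.float64(-28.7)} [0.42462421 0.22533188 5.15446139] 26.813697740882027
```

Request:
play_rows:
  motion:
    - [0, 0, -0.04, 0, 0]
    - [0, 0, -0.055, 0, 0]
    - [0, 0, -0.055, 0, 0]
    - [0.0295, 0.0352, 0, 0, 0]
    - [0.0295, 0.0352, 0, 0, 0]

```text
time: 41.58
tool_pos: [0.4276, 0.1936, 0.2653]
tcp_rot: [0.143, 3.138, 0.0]
wrist_force: [0.3, 0.6, -1.8]
width: 0.313
```

Request:
play_rows:
  motion:
    - [0.0295, 0.0352, 0, 0, 0]
    - [0.0295, 0.0352, 0, 0, 0]
    - [0, 0, 0, -0.02, 0]
    - [0, 0, 0, -0.02, 0]
    - [0, 0, 0.02, -0.02, 0]

```text
time: 42.2
tool_pos: [0.376, 0.2691, 0.2454]
tcp_rot: [-0.458, 3.106, 0.001]
wrist_force: [-0.3, 0.1, -2.2]
width: 0.315
```

Request:
play_rows:
  motion:
    - [0, 0, 0.03, -0.0198, 0]
    - [0, 0, 0.018, 0, 0]
    - [0, 0, 0, 0, 0]
    - [0, 0, 0, 0, 0]

```text
time: 42.7
tool_pos: [0.3761, 0.2689, 0.1977]
tcp_rot: [-0.641, 3.075, 0.0]
wrist_force: [-0.4, 0.4, -1.4]
width: 0.317
```

```bash
python3 - <<'E'
from h import *
s=read_state();print(toolmove([.4559,.3040,.195],np.radians(113.6)),s["wrist_force"],s["width"]*85.4)
snap("wrist","pics/w13.png"); ci=load("pics/w13.npz")
f=np.array([np.cos(np.radians(203.6)),np.sin(np.radians(203.6))])
u,v=proj(ci,[*(np.array([.5457,.3432])+.118*f),.158]); print(u,v)
a=load("pics/w10.npz")["im"]; b=ci["im"]
cv2.imwrite("pics/cmp.png",np.hstack([cv2.resize(x[220:380,200:360,::-1],(400,400),interpolation=cv2.INTER_CUBIC) for x in(a,b)]))
E
```

```text
{'pos': array([0.3761, 0.2689, 0.1977]), 'yawy': np.float64(113.55), 'shift': array([-0.0872,  0.0003,  0.0028]), 'turn': np.float64(-0.0002), 'q6': np.float64(-1.415), 'deg': np.float64(-0.1)} [-0.40398063  0.40684485 -1.44393899] 27.093149331896527
280.91713625366043 326.83968986090764
```

View pics/cmp.png

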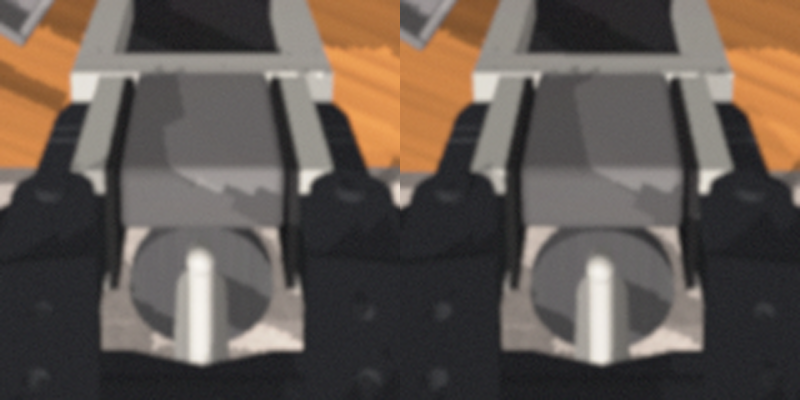

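Left is the first hang and right is now. The grasp and the hook tip alignment match, so I'll repeat the same insertion.

Request:
play_rows:
  motion:
    - [0, 0, 0.0028, 0, 0]
    - [-0.0215, 0, 0, 0, 0]
    - [-0.0215, 0, 0, 0, 0]
    - [-0.0215, 0, 0, 0, 0]
    - [-0.0215, 0, 0, 0, 0]

```text
time: 43.38
tool_pos: [0.4555, 0.3036, 0.1948]
tcp_rot: [-0.642, 3.074, 0.001]
wrist_force: [0.5, -0.5, -0.2]
width: 0.318
```

Request:
play_rows:
  motion:
    - [-0.0008, 0, 0, 0, 0]
    - [0, 0, 0, 0, 0]

```text
time: 43.62
tool_pos: [0.4548, 0.3033, 0.1942]
tcp_rot: [0.642, -3.075, 0.0]
wrist_force: [0.1, 0.2, -2.2]
width: 0.314
```

```bash
python3 - <<'E'
from h import *
s=read_state();print(toolmove([.4559,.3040,.165],np.radians(113.6)),s["wrist_force"],s["width"]*85.4)
E
```

```text
{'pos': array([0.4548, 0.3033, 0.1942]), 'yawy': np.float64(113.6), 'shift': array([-0.0014,  0.0002,  0.0292]), 'turn': np.float64(0.0), 'q6': np.float64(-1.44), 'deg': np.float64(0.0)} [ 0.14458144  0.22845511 -2.21015751] 26.812563051296433
```

Request:
play_rows:
  motion:
    - [-0.001, 0, 0.01, 0, 0]
    - [0, 0, 0.01, 0, 0]
    - [0, 0, 0.006, 0, 0]
    - [0, 0, 0.003, 0, 0]
    - [0, 0, 0, 0, 0]

```text
time: 44.25
tool_pos: [0.4561, 0.3039, 0.1652]
tcp_rot: [-0.643, 3.075, 0.0]
wrist_force: [-0.2, 0.2, -1.8]
width: 0.311
```

Request:
play_rows:
  motion:
    - [0, 0, 0.0015, 0, 0]
    - [0, 0, 0, 0, 0]
    - [0, 0, 0, 0, 0]

```text
time: 44.62
tool_pos: [0.4565, 0.3041, 0.1648]
tcp_rot: [-0.643, 3.074, 0.001]
wrist_force: [-1.9, -1.5, 6.1]
width: 0.317
```

Contact. I'll ease off, release, rise and back away.

Request:
play_rows:
  motion:
    - [0, 0, -0.0005, 0, 0]
    - [0, 0, 0, 0, 45]
    - [0, 0, 0, 0, 45]
    - [0, 0, 0, 0, 45]
    - [0, 0, -0.015, 0, 45]

```text
time: 45.25
tool_pos: [0.455, 0.3032, 0.1781]
tcp_rot: [0.642, -3.072, 0.002]
wrist_force: [0.2, -0.9, -1.2]
width: 0.527
```

Request:
play_rows:
  motion:
    - [0, 0, -0.03, 0, 45]
    - [0, 0, -0.04, 0, 45]
    - [0, 0, -0.06, 0, 45]
    - [0, 0, -0.05, 0, 45]
    - [0, 0, 0, 0, 45]

```text
time: 45.88
tool_pos: [0.4584, 0.3053, 0.3668]
tcp_rot: [-0.64, 3.064, 0.006]
wrist_force: [0.6, 0.1, 0.3]
width: 0.522
```

```bash
python3 - <<'E'
from h import *
s=read_state();print(s["time"],s["tool_pos"],s["wrist_force"])
ci=snap("wrist","pics/w14.png"); a=load("pics/w11.npz")["im"]; b=load("pics/w14.npz")["im"]
# numeric comparison with the first hang's picture (same viewpoint): front-adapter region
ra,rb=[cv2.cvtColor(x,cv2.COLOR_RGB2GRAY)[140:190,245:315].astype(np.float32) for x in(a,b)]
print("hung corr/shift",cv2.matchTemplate(rb,ra[8:-8,8:-8],cv2.TM_CCOEFF_NORMED).max(),cv2.minMaxLoc(cv2.matchTemplate(rb,ra[8:-8,8:-8],cv2.TM_CCOEFF_NORMED))[3])
# modules: top camera white/dark at bays; projected module corners now vs start at original spots
im=read_camera("top"); c=camera_info("top"); i0=None
for n,p in [("bay0",(.5082,-.2366)),("bay1",(.478,-.3108)),("bay2",(.448,-.3849)),("oldA",(.6717,-.042)),("oldB",(.448,-.066))]:
    yaw=np.radians(-22); q=[np.array(p)+s_*.03*np.array([np.cos(yaw),np.sin(yaw)]) for s_ in(1,-1)]
    print(n,[im[tuple(proj(c,[*x,.06 if n[0]=="b" else 0.0]).round().astype(int)[::-1])] for x in q])
E
```

```text
45.875 [0.45836049 0.30526729 0.36680762] [0.57879805 0.0740351  0.29794683]
hung corr/shift 0.98776644 (8, 8)
bay0 [array([116, 113, 103], dtype=uint8), array([44, 37, 38], dtype=uint8)]
bay1 [array([192, 199, 176], dtype=uint8), array([173, 177, 160], dtype=uint8)]
bay2 [array([138, 131, 125], dtype=uint8), array([133, 126, 120], dtype=uint8)]
oldA [array([161, 102,  44], dtype=uint8), array([166, 103,  48], dtype=uint8)]
oldB [array([170, 108,  51], dtype=uint8), array([171, 108,  51], dtype=uint8)]
```

```bash
python3 - <<'E'
from h import *
im=cv2.cvtColor(read_camera("top"),cv2.COLOR_RGB2GRAY); c=camera_info("top")
a=np.radians(-22.05); ex=np.array([np.cos(a),np.sin(a)]); ey=np.array([-ex[1],ex[0]]); o=np.array([.478,-.3108])
for x in np.arange(.066,-.07,-.006):
    print(''.join(" .:-=+*#%@"[int(9.99*(1-min(im[tuple(proj(c,[*(o+x*ex+y*ey),.06]).round().astype(int)[::-1])],219)/220))] for y in np.arange(.15,-.151,-.003)))
E
```

```text
=.-+:-+-==.:=-=+.-+:=+.-+:=+-++:=+.-+-=+.-+.-+:+.:= :=..--=+..-.:=.-+:=+..-.-=.-+:+*.:--=+.-+=++.:-.=
                                                                                                   ..
.                                                                                                   =
.                       .                 .          .  .  .        .     .  .        .             .
.            ==*=**=++**:=+:=*=++:     .=- .-  : .- .:::: :*-     :++++++++=++++++++++=             -
.            -=    .        ..  .+      -: =#:   ##:  .#. -*.     .+*+=+++++*+++++++==+.            .
             .*. .+:   :=. .*-  .+:    .+           ...   :#:      ============+++*==+=            ..
             =-.       .==@=    =-      -       :+%#%#.    +=     :+==========+*++++=++.            -
.            -=      :%%#%%     .=     ::=.: :.-%%###%:   :*.      =+===========++*+=++-            .
             :*:..:.:+%%##%-    ==.     +:.....:%%###*    .*:     --===========+++*+=+=             -
.            -=......=%##%++    ==      =-.....==%####:   =**      +==========++
[... 545 characters left out ...]
-:  ++:   %:   -%. :+     ... .+-  :%::  -=. -*:      =+==========+++++=+=-           ..
.            .*  :.    :    :-  =*:    .=:  -. : ..  .. . :*-     :=+=========+**++++=+.            -
             ===-=:==.=-===:==-=*.      :+-=+-+*:-+-=+=+*-+--      =-==--=:-=-==-+*-===-            .
:                                                                                                   -
.                                                                                                   .
                                                                                                     
=+-++-*++++-++-++-++-*+-*+-+-.++-++++-++-++=++-*+-+=:++-*+-+=:+-*++++=++-*+-+-:++-*+-+-:+-*++*+-*+-++
```

Request:
play_rows:
  motion:
    - [0, 0, 0, 0, 45]
    - [0, 0, 0, 0, 45]
    - [0, 0, 0, 0, 45]
    - [0, 0, 0, 0, 45]

```text
time: 46.52
tool_pos: [0.456, 0.3038, 0.3588]
tcp_rot: [0.643, -3.075, 0.0]
wrist_force: [0.1, -0.4, -0.6]
width: 0.525
```

```bash
python3 -c "
from workcell import *
print(finish_job())"
```

```text
the job is handed in; nothing more can be done
None
```

The job is done and handed in at about 46.5 s on the robot's clock. Two loose modules and two loose adapters were there, and all four are now in place.

- **Modules:** I pressed one into bay 0 and one into bay 1, each with about 15 N against the bay floor. A top-camera map at the end showed both inside their bays and their old spots on the table empty. I had no direct height reading of the blocks against the deck. That they are flush is inferred from the press bottoming out.
- **Adapters:** I turned the rack so hook 3 faced the front and hung the first adapter. I then turned it a further 90° so hook 2 faced the front and hung the second. Each carried contact force (6 N or more) on the hook before I let go.
- **Hanging checks:** The first adapter was seen hanging after release. The second was checked only by comparing pictures, because my 16 views were used up. Its wrist picture matched the first hang (0.99 correlation, no shift). I did not look at the first adapter again after the second turn of the rack.
- **Last state:** The gripper is open above the rack and touching nothing. I meant to leave the other things alone and felt no contact with them, but I ran no separate check on them at the end.

No check failed or disagreed.

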